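# Clamp a brush-stand blank square in the vise and mark its centre with the automatic punch

## Robot

A 6-joint arm with a two-finger parallel gripper is mounted at the origin on the work surface. World frame = base frame: x ahead of the robot, y to its left, z up, the work surface at z = 0. Lengths are in m, angles in degrees, forces in N, time in s.
With the tool pointing down it reaches from about 0.375 to 0.9 m from the base axis. Payload 3.1 kg.
Tool frame: the origin (TCP) lies midway between the tips of the shut fingers; the grasp point (between the pads) lies bot.hold_point_z behind it (bot.hold_point_z is the distance from the TCP to the grasp point, in m); z points along the fingers, y is the direction in which the jaws open and shut (so a half turn about z gives the same grasp; the last joint's range is limited). The gripper opens to 87 mm and grips with 3 to 60 N. Pads are 19 mm wide; open, the fingers measure 117 mm over their backs; the gripper's body (75 mm by 190 mm) begins 51 mm behind the grasp point.
Start: joints at [-78.065, 30.224, 82.088, -0, 67.689, -10.227], TCP at [0.236, -0.579, 0.223] pointing down, gripper open.
Joint ranges: [-176.69, 176.69], [-43.24, 126.21], [12.49, 139.97], [-82, 262], [0, 151.66], [-163.58, 163.58]. Speed limits (degrees/s): [159.86, 159.86, 180, 180, 180, 180].

## Interface

Orientations are given as a 3x3 rotation matrix whose columns are the frame's x, y, z axes.
In Python, from rig import bot, vision, order gives the robot as it stands. The module is installed in compiled form; this text tells all that it offers.
- The arm moves only by the tool move_arm, never from a script. Its argument "moves" is a list of rows, each an object of numbers: "hand": the finger opening in mm, from 0 to 87; "x", "y", "z": the shift along the tool's x, y, z in units of 25 mm (1.0 is 25 mm); "wx", "wy", "wz": the turn, a rotation vector about the tool's x, y, z in degrees. In form: [{"hand": .., "x": .., "y": .., "z": .., "wx": .., "wy": .., "wz": ..}, ...]. A call has 1 to 20 rows; each row shifts and turns the commanded pose from where the row before left it, along the tool's axes as they then stand; what a row does not reach is not made up. A row lasts 1/10 s, in which the tool goes at most 50 mm and 8.59 degrees, less where a joint would pass 70% of its speed; a pose out of reach is approached as far as the arm can. A call is refused whole if a number of a shift passes 1 or a number of a turn 8.59, either way. A call with a gripper value outside its range is refused whole. The fingers move at their own pace and stop on an object; the grip force is fixed at half the most. Time passes only in rows, so rows that do not move let the fingers close. It gives the time, the measured TCP pose, the force and the opening at its end, in the units of the state.
- bot.read_state(): the state, without advancing time (a new reading comes with each control period).
- vision.capture(name): name is "scene" or "top"; returns a dict with "image" (420x560x3 uint8, red, green, blue), "z_map" (420x560 float32, m along the optical axis (not along the pixel's ray), 0 where there is no reading), "fx", "fy", "cx", "cy" (pixels), "pose" (4x4, takes a point from camera to world coordinates). Camera axes: x right, y down, z forward; pixel columns grow to the right and rows downward; lengths in m; the calibration is good to about 2 mm. A picture is of the moment at which its call begins.
- order.hand_in(): hands the job in, once; it reports no verdict.
The state is a dict: "time_s": time; "joint_positions": joint angles; "qvel": joint speeds; "tau": joint torques, N m; "position": TCP position; "tcp_rot": TCP orientation; "force": force on the tool from outside, world axes, zero at the start; "moment": the same for the moment, N m; "opening": opening from 0.0 (shut) to 1.0 (fully open).
Only numpy, scipy, OpenCV 4.12 (cv2) and the standard library are available. Lean on these libraries where they do the work, as an engineer would, in place of code of your own. Each camera call takes 0.05 s, during which the arm holds its last target.

## Task

Stand the square wooden blank, pencil cross up, in the open jaws of the small vise, midway along them and turned so that its sides sit flat and square to the jaws, and swing the red-ball lever fully down to clamp it. Then take the brass automatic punch out of its slanted rack, hold it upright on the pencil cross and press straight down until it snaps, so that the only mark is right on the cross. Finally lower the punch back to the bottom of its hole in the rack; let neither the blank nor the punch drop, and leave the doll, the paint jar, the glue and the eraser where they are.

Things in the scene. Friction and masses are not known exactly. Their poses are not given: they have to be found in the camera images.
- blank: Loose square beech block, 36 x 36 mm and 80 mm tall, about 75 g, standing upright on the table. Origin: centre of its underside; z up, x and y square to its side faces (all four sides alike).
- blank_cross (a point): Where the two dark pencil diagonals cross: the middle of the blank's top face, 80 mm above its underside.
- vise: Small blue-green cam vise bolted to the bench; base 205 x 84 mm. Origin: on the bench under the middle of the open jaws. x is the closing direction, from the lever end to the fixed jaw; y runs along the jaws; z up. Jaws 76 mm wide, tops 46 mm above the bench; faces at x = +22 mm (fixed) and, lever up, x = -22 mm (moving): the 36 mm blank goes in if within 14 degrees of square.
- vise_floor (a point): Middle of the flat floor between the open jaws, 14 mm above the bench: the blank's underside rests at this height. As the lever goes down the moving jaw comes up to 10 mm in the vise's +x and pushes the blank against the fixed jaw, its centre ending at x = +4 mm; rubber behind the jaw's plate takes up the rest (about 15 N of clamping).
- lever (a joint): Cam lever, rad: 0 = up and open (arm 65 degrees above level, leaning away from the jaws), 1.05 = fully down, held by its own friction (arm 5 degrees above level, pointing away from the jaws). Starts at 0 to 0.15 and stays where it is left; takes about 4 N at the ball, 6 N once the jaw meets the blank. Fully down means above 0.93.
- lever_ball (a point): Centre of the red ball, 22 mm across, on the end of the lever arm (10 mm thick), 80 mm from the pivot.
- lever_pivot (a point): Pivot of the lever, on the vise at x = -74 mm, y = 0, 40 mm above the bench; it turns about the vise's y axis, the ball going from above down in the vise's -x direction.
- rack: Fixed wooden tool rack, base 100 x 128 mm; its sloping pale block has one deep round hole, 18 mm wide and 62 mm deep, leaning 35 degrees from vertical towards the rack's -x, which points roughly to the robot's right (world -y). Origin: centre of its underside. The two dark dots are empty shallow pencil holes.
- bore_floor (a point): Centre of the bottom of the rack's hole.
- bore_mouth (a point): Centre of the mouth of the rack's hole, 62 mm from its bottom along its axis; the sloping face around it is square to the axis.
- punch: Automatic centre punch, brass barrel 14 mm thick, 130 mm long over all, about 115 g, standing point down in the rack's hole and resting against its lower side, 68 mm standing out. Origin: at the tip of the unpressed point; z along the barrel to the dark cap. Dark nose cone from 16 to 30 mm above the tip, ringed barrel from 30 to 112 mm, cap to 130 mm.
- punch_grip (a point): Point on the punch's axis 95 mm above the tip (35 mm below the end of the cap), a good place to hold.
- punch_tip (a point): Tip of the punch's sliding point; it goes into the barrel as it is pressed.
- punch_point (a joint): How far the point is pressed into the barrel, in m: 0 free, 0.010 at the stop. Preloaded with 2 N; the force rises to about 15 N at 5 mm, then falls away as it trips; beyond 7 mm it has snapped. Springs back when lifted.
- doll: Loose turned wooden peg doll, 32 mm wide, 64 mm tall; bystander. Origin: centre of its underside.
- paint_jar: Loose closed red paint jar, 54 mm wide, 58 mm tall; bystander. Origin: centre of its underside.
- glue: Loose closed white glue bottle, blue cap, 42 mm wide, 125 mm tall; bystander. Origin: centre of its underside.
- eraser: Loose eraser, 46 x 22 x 13 mm, lying flat; bystander. Origin: centre of its underside.
Not all that is in view belongs to the job. What is shaped like the blank but purple is not meant. Several things have the shape of the rack; the one meant has the colours described above.

How it is judged (in metres and radians):
On the way, in this order (a step that is already met when the one before it is completed fails the run):
1. the blank stands on the vise floor between the jaws, cross up, its sides within 12 degrees of square to them and its middle within 18 mm of mid-jaw (x of blank in the frame of vise between -0.008 and 0.008 m and y of blank in the frame of vise between -0.018 and 0.018 m and z of blank in the frame of vise between 0.01 and 0.0175 m and (angle between the x axis of blank and the x axis of vise, either way round below 0.21 rad or angle between the x axis of blank and the y axis of vise, either way round below 0.21 rad) and angle between blank_cross's own z axis and vertical below 0.1 rad), for 0.2 s.
2. the lever is fully down (above 0.93 rad) and the blank is clamped upright with its sides within 3.5 degrees of square (x of blank in the frame of vise between -0.008 and 0.008 m and y of blank in the frame of vise between -0.018 and 0.018 m and z of blank in the frame of vise between 0.01 and 0.0175 m and (angle between the x axis of blank and the x axis of vise, either way round below 0.06 rad or angle between the x axis of blank and the y axis of vise, either way round below 0.06 rad) and angle between blank_cross's own z axis and vertical below 0.06 rad and value of joint lever above 0.93 rad), for 0.3 s.
3. the punch, within 10 degrees of upright, trips (pressed in beyond 7 mm) with its tip within 5 mm of the pencil cross (value of joint punch_point above 0.007 m and distance between punch_tip and blank_cross below 0.005 m and angle between punch's own z axis and vertical below 0.175 rad), for 0.02 s.
4. the punch is back at the bottom of its hole, its tip within 12 mm of the hole's floor centre and its point sprung out again (distance between punch_tip and bore_floor below 0.012 m and value of joint punch_point below 0.002 m), for 0.2 s.
At the end, for the whole second after the job is handed in: The blank stands clamped on the vise floor within 18 mm of mid-jaw, upright and within 3.5 degrees of square; the lever is beyond 0.93 rad; the punch, tripped within 5 mm of the cross, rests in the rack, tip within 12 mm of the middle of the hole's floor, point sprung out (all of step 2 and all of step 4 and linear speed of each of punch, blank below 0.02 m/s); the robot touches nothing.
It fails at once if the doll, paint jar, glue or eraser is pushed more than 25 mm or knocked over (distance of any of doll, paint_jar, glue, eraser from where it was at the start of the episode above 0.025 m or angle between any of doll, paint_jar, glue, eraser's own z axis and vertical above 0.5 rad).
It fails at once if the punch is tripped (pressed in beyond 7 mm) with its tip more than 7 mm from the pencil cross (value of joint punch_point above 0.007 m and distance between punch_tip and blank_cross above 0.007 m).
It fails at once if the blank is dropped into the vise (it comes down faster than 0.45 m/s there) (distance between blank and vise_floor below 0.03 m and linear speed of blank above 0.45 m/s).
It fails at once if the punch is dropped into its hole (it arrives at the bottom faster than 0.45 m/s) (distance between punch_tip and bore_floor below 0.02 m and linear speed of punch above 0.45 m/s).
It also fails if it takes over 72 s, if anything falls off the work surface, if the arm or the gripper's body presses on something with over 40 N, if the wrist force passes 120 N, or if a joint passes its speed limit or range.

## Working session

There is one attempt and no reset: what is moved stays moved. The work goes in short steps, Python scripts to look and compute and a tool call to move; the robot and the scene stay as the last step left them, time stands still between calls to the robot, and variables do not carry over. Pictures are saved under pics/ and viewed, and the job is handed in when it is done.

Besides the shell and the picture viewer there is one more tool, called after ">>>" as name(argument=value, ...), one argument or row to a line, values as JSON. move_arm: Moves the arm, as the interface text tells. Its arguments: {"type":"object","properties":{"moves":{"type":"array"}},"required":["moves"]}

```bash
mkdir -p pics; python3 - <<'E'
from rig import bot, vision
import cv2,pickle,numpy as np
print(bot.read_state(), bot.hold_point_z)
for n in("scene","top"):
    c=vision.capture(n); pickle.dump(c,open(f"{n}.pkl","wb"))
    cv2.imwrite(f"pics/{n}0.png",cv2.cvtColor(c["image"],cv2.COLOR_RGB2BGR)); print(n,c["fx"],c["cx"],c["cy"],c["pose"].round(3).tolist())
E
```

```text
{'time_s': 0.0, 'joint_positions': array([-7.80620781e+01,  3.02784808e+01,  8.21573471e+01, -9.06706302e-04,
        6.76900388e+01, -1.02278279e+01]), 'qvel': array([-0.01570123,  0.07486651,  0.06495134,  0.04111451,  0.06626014,
       -0.17077209]), 'tau': array([ 1.68197294e-03, -4.40033305e+01, -1.76592529e+01,  6.33549714e-02,
        5.82508184e-02, -1.59969100e-04]), 'position': array([ 0.23566518, -0.57806005,  0.22157152]), 'tcp_rot': array([[ 9.26094100e-01,  3.77292325e-01, -4.68732916e-04],
       [ 3.77292429e-01, -9.26091689e-01,  2.14624642e-03],
       [ 3.75672643e-04, -2.16447553e-03, -9.99997587e-01]]), 'force': array([ 0.19297801, -0.7299612 , -0.14398428]), 'moment': array([-0.05582042,  0.00708028,  0.0135486 ]), 'opening': 0.9995541249318602} 0.0187
scene 515.3713942392446 270.63155458501603 210.9499914044812 [[-0.314, 0.644, -0.697, 1.387], [0.949, 0.214, -0.23, 0.32], [0.001, -0.734, -0.679, 0.964], [0.0, 0.0, 0.0, 1.0]]
top 389.9052692735019 278.23919275878256 215.9197067282683 [[-0.009, -0.992, 0.128, 0.374], [-1.0, 0.008, -0.011, -0.006], [0.01, -0.128, -0.992, 1.039], [0.0, 0.0, 0.0, 1.0]]
```

View pics/scene0.png

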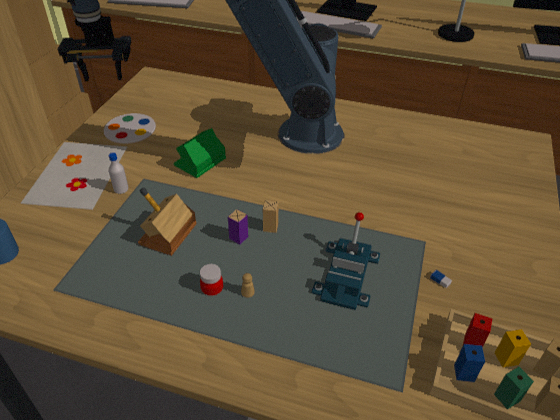

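View pics/top0.png

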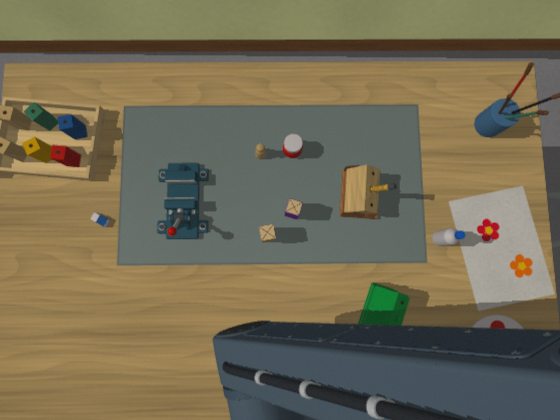

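The blank candidates in the top view are beech (267,233) and purple-sided (293,209); the beech one fits. The rack candidates are brown/pale wood with a brass punch (360,190) and green (385,310); the wooden one fits. I'll check both in enlarged crops.

```bash
cat > h.py <<'E'
import numpy as np,cv2,pickle
def cloud(c):
    z=c["z_map"];v,u=np.mgrid[:z.shape[0],:z.shape[1]]
    P=np.stack([(u-c["cx"])/c["fx"]*z,(v-c["cy"])/c["fy"]*z,z],-1)
    W=P@c["pose"][:3,:3].T+c["pose"][:3,3]; W[z==0]=np.nan
    return W
def load(n): return pickle.load(open(n+".pkl","rb"))
def proj(c,p):
    T=np.linalg.inv(c["pose"]);q=T[:3,:3]@np.asarray(p)+T[:3,3]
    return np.array([q[0]/q[2]*c["fx"]+c["cx"],q[1]/q[2]*c["fy"]+c["cy"]])
E
python3 - <<'E'
from h import *
t=load("top");s=load("scene")
def crop(c,r,n,k):
    a=c["image"][r[1]:r[3],r[0]:r[2]];cv2.imwrite(n,cv2.cvtColor(cv2.resize(a,None,fx=k,fy=k,interpolation=cv2.INTER_CUBIC),cv2.COLOR_RGB2BGR))
crop(t,(230,130,430,270),"pics/t1.png",4)
crop(t,(140,140,240,250),"pics/t2.png",5)
crop(s,(110,170,390,310),"pics/s1.png",2.85)
for n,c in(("t",t),("s",s)):
    W=cloud(c);I=c["image"].astype(int)
    red=(I[...,0]>150)&(I[...,1]<60)&(I[...,2]<60)&(W[...,2]>.06)
    pts=W[red]; d=np.linalg.norm(pts[:,None]-pts[None],axis=-1)
    print(n,red.sum(),np.unique((pts[:,:2]/.05).round(),axis=0).tolist())
    for q in [(267,233),(293,209),(172,231),(185,170),(182,205),(182,240),(360,190),(380,187)] if n=="t" else [(270,203),(238,213),(359,217),(345,285),(353,245),(170,215),(150,195)]:
        print(q,W[q[1],q[0]].round(4),I[q[1],q[0]])
E
```

```text
t 124 [[9.0, 5.0], [13.0, 10.0], [13.0, 11.0], [14.0, 10.0], [14.0, 11.0]]
(267, 233) [0.4557 0.0108 0.0831] [166 141 102]
(293, 209) [ 0.5154 -0.0542  0.0786] [180 150 107]
(172, 231) [0.4591 0.234  0.1209] [141  22  16]
(185, 170) [0.6241 0.2231 0.0494] [29 49 56]
(182, 205) [0.5331 0.2299 0.0447] [42 72 83]
(182, 240) [4.459e-01 2.384e-01 3.000e-04] [100 109 103]
(360, 190) [ 0.5614 -0.2221  0.0835] [172 143  91]
(380, 187) [ 0.5627 -0.2644  0.1129] [174 133  50]
s 14 [[9.0, 5.0]]
(270, 203) [0.4518 0.0096 0.081 ] [153 125  84]
(238, 213) [ 0.5133 -0.0547  0.0814] [150 121  80]
(359, 217) [0.4708 0.2401 0.1173] [134  17   7]
(345, 285) [0.6217 0.2466 0.041 ] [21 41 50]
(353, 245) [0.5059 0.2397 0.0552] [39 44 46]
(170, 215) [ 0.5692 -0.2164  0.0765] [159 125  76]
(150, 195) [ 0.5573 -0.2715  0.1183] [110  94  67]
```

View pics/t1.png

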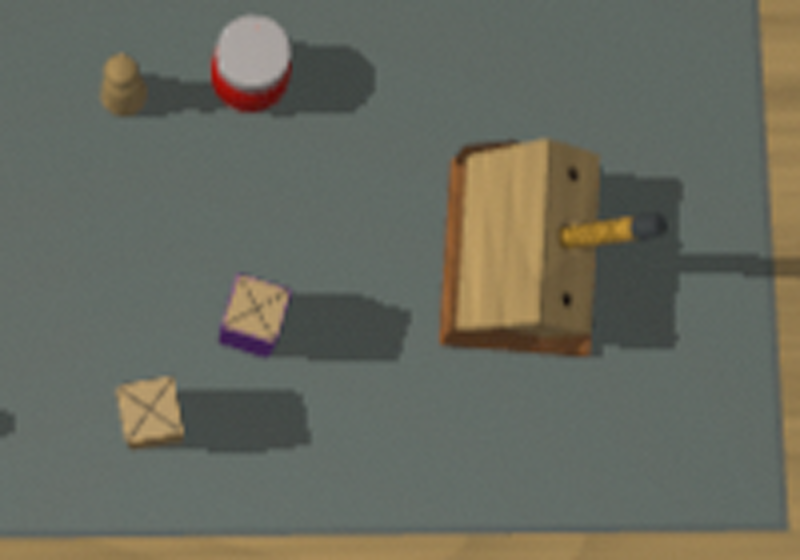

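View pics/t2.png

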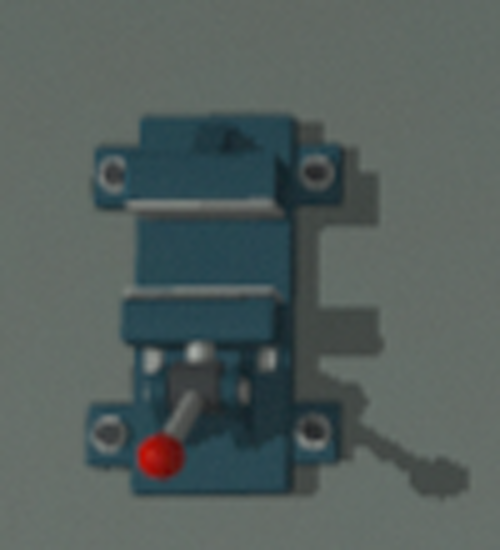

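View pics/s1.png

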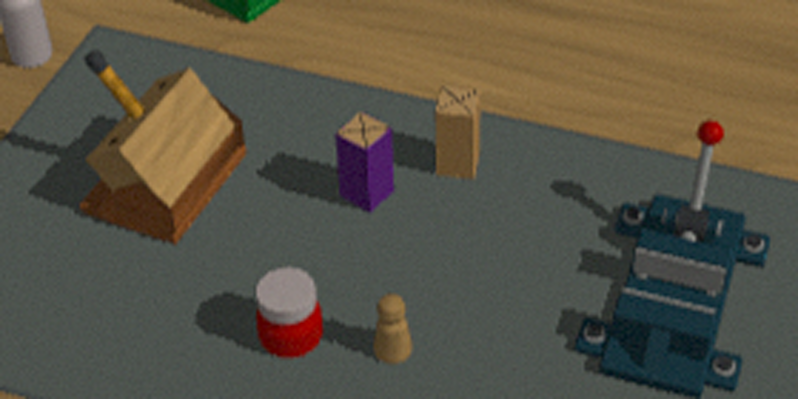

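The crops confirm it: the plain beech blank (267,233) rather than the purple one, and the brown-based rack with the pale block and brass punch (around 365,190). The vise lever is at the lower (robot) side, with its ball at (172,231). Next I'll measure.

```bash
cat >> h.py <<'E'
def onplane(c,uv,z):
    uv=np.atleast_2d(np.asarray(uv,float))
    d=np.c_[(uv[:,0]-c["cx"])/c["fx"],(uv[:,1]-c["cy"])/c["fy"],np.ones(len(uv))]@c["pose"][:3,:3].T
    o=c["pose"][:3,3]; k=(z-o[2])/d[:,2]
    return o+d*k[:,None]
def rect(m):
    cs,_=cv2.findContours(m.astype(np.uint8),cv2.RETR_EXTERNAL,cv2.CHAIN_APPROX_NONE)
    return max(cs,key=cv2.contourArea)[:,0]
E
python3 - <<'E'
from h import *
for n in("top","scene"):
    c=load(n);W=cloud(c);I=c["image"].astype(int)
    # blank top
    k=6
    big=lambda a:cv2.resize(a.astype(np.float32),None,fx=k,fy=k,interpolation=cv2.INTER_CUBIC)
    def bp(m): # mask of big -> pixel coords
        v,u=np.nonzero(m);return np.c_[(u+.5)/k-.5,(v+.5)/k-.5]
    R=big(I[...,0]-I[...,2]*0);Zb=big(np.nan_to_num(W[...,2]))
    B=np.stack([big(np.nan_to_num(W[...,i])) for i in range(3)],-1)
    sel=(abs(B[...,0]-.455)<.04)&(abs(B[...,1]-.01)<.04)&(Zb>.066)&(R>135)
    xy=onplane(c,bp(sel),.08)[:,:2]
    r=cv2.minAreaRect((xy*1000).astype(np.float32));print(n,"blank",r,xy.mean(0))
    # vise raw
    m=(abs(W[...,0]-.54)<.14)&(abs(W[...,1]-.23)<.07)
    for lo,hi in((.006,.02),(.036,.056)):
        q=W[m&(W[...,2]>lo)&(W[...,2]<hi)];print(lo,len(q),q.min(0).round(3),q.max(0).round(3))
    red=m&(I[...,0]>90)&(I[...,1]<45)&(I[...,2]<45)&(W[...,2]>.08)
    v,u=np.nonzero(red);print("ball",u.mean(),v.mean(),np.median(W[red],0))
    t=W[(abs(W[...,0]-.3)<.05)&(abs(W[...,1]-.05)<.05)] if n=="scene" else W[(abs(W[...,0]-.6)<.02)&(abs(W[...,1]-.1)<.02)]
    print("table z",t[:,2].mean(),t[:,2].std())
    for z0 in (300,):
        pass
t,s=load("top"),load("scene")
E
```

```text
top blank ((670.903564453125, 0.22737884521484375), (41.3394660949707, 466.2203063964844), 87.17625427246094) [0.45895251 0.01057728]
0.006 1702 [0.401 0.167 0.006] [0.68 0.3  0.02]
0.036 943 [0.485 0.196 0.036] [0.63  0.277 0.056]
ball 171.51923076923077 230.75 [0.4592928  0.23592777 0.11851317]
table z 0.0017508385922871271 0.0021072609559484026
scene blank ((465.50439453125, 14.388850212097168), (55.816261291503906, 36.506309509277344), 13.932061195373535) [0.45974911 0.01403967]
0.006 1372 [0.403 0.163 0.006] [0.674 0.3   0.02 ]
0.036 1019 [0.486 0.198 0.036] [0.632 0.279 0.056]
ball 359.74418604651163 216.06976744186048 [0.46584725 0.24093598 0.11705951]
table z 0.2532503697040394 0.15118485806441406
```

```bash
cat >> h.py <<'E'
def crop(c,r,n,k):
    a=c["image"][r[1]:r[3],r[0]:r[2]];b=cv2.cvtColor(cv2.resize(a,None,fx=k,fy=k,interpolation=cv2.INTER_CUBIC),cv2.COLOR_RGB2BGR)
    b=cv2.convertScaleAbs(b,alpha=1.4)
    for i in range(r[0],r[2],10): cv2.putText(b,str(i),(int((i-r[0]+.5)*k),10),0,.35,(0,255,255));cv2.line(b,(int((i-r[0]+.5)*k),12),(int((i-r[0]+.5)*k),20),(0,255,255))
    for i in range(r[1],r[3],10): cv2.putText(b,str(i),(0,int((i-r[1]+.5)*k)),0,.35,(0,255,255));cv2.line(b,(24,int((i-r[1]+.5)*k)),(32,int((i-r[1]+.5)*k)),(0,255,255))
    return b
E
python3 - <<'E'
from h import *
t=load("top");s=load("scene")
a=crop(t,(250,216,285,251),0,11);b=crop(s,(252,190,287,240),0,11)
h=max(a.shape[0],b.shape[0]);o=np.zeros((h,a.shape[1]+b.shape[1],3),np.uint8);o[:a.shape[0],:a.shape[1]]=a;o[:b.shape[0],a.shape[1]:]=b
cv2.imwrite("pics/b1.png",o)
cv2.imwrite("pics/v1.png",crop(t,(150,155,220,245),0,6.5))
cv2.imwrite("pics/v2.png",crop(s,(305,205,390,315),0,5.4))
E
```

```text
(no output)
```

View pics/b1.png

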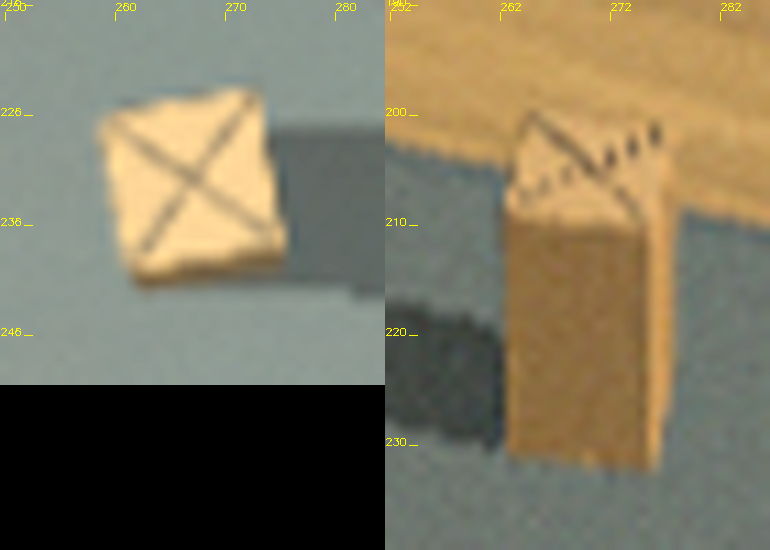

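View pics/v1.png

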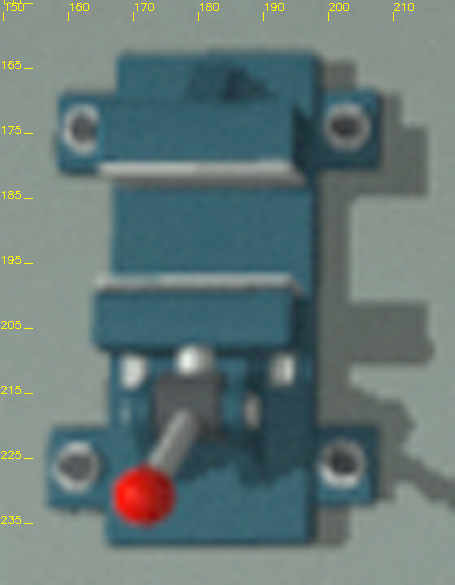

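View pics/v2.png

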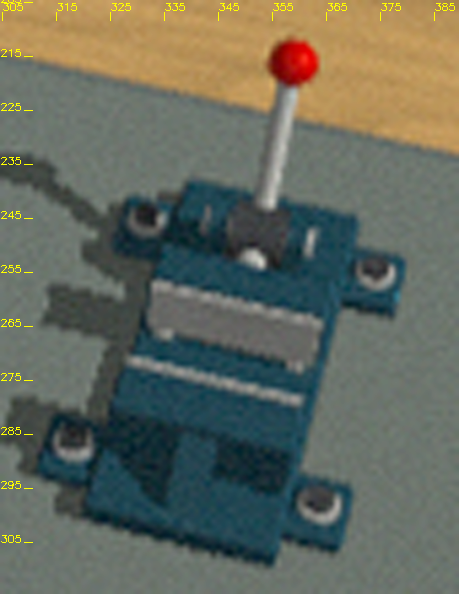

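```bash
python3 - <<'E'
from h import *
from scipy.optimize import least_squares
t=load("top");s=load("scene")
P=lambda o,k,p:(o[0]+p[0]/k-.5,o[1]+p[1]/k-.5)
T=[(258.9,226.9),(273.1,223.9),(275,237.6),(262.0,239.6)]
print("blank top corners",onplane(t,T,.08)[:,:2].round(4).tolist(), "cross",onplane(t,(267.05,231.86),.08).round(4),onplane(s,(270.6,205),.08).round(4))
S=[P((252,190),11,(p[0]-385,p[1])) for p in [(530,115),(663,125),(645,222),(508,218)]]
print("scene corners",onplane(s,S,.08)[:,:2].round(4).tolist())
for c,q in((t,[(182,190),(175,235),(190,235)]),(s,[(347,268),(350,266),(335,285),(345,300),(375,250)])):
    W=cloud(c)
    for a in q: print(a,W[a[1]-1:a[1]+2,a[0]-1:a[0]+2,2].mean().round(4))
V=lambda p:P((150,155),6.5,p)
for z in(.01,.014):print("base top",z,onplane(t,[V(p) for p in[(118,53),(317,53),(318,543),(106,543)]],z)[:,:2].round(4).tolist())
print("mov jaw edge",onplane(t,[V(p) for p in[(97,274),(295,272)]],.046)[:,:2].round(4).tolist())
print("mov jaw back",onplane(t,[V(p) for p in[(93,347),(292,347)]],.046)[:,:2].round(4).tolist())
print("fix jaw edge",onplane(t,[V(p) for p in[(98,166),(297,164)]],.046)[:,:2].round(4).tolist())
print("bolts",onplane(t,[V(p) for p in[(84,128),(346,125),(342,464),(78,467)]],.012)[:,:2].round(4).tolist())
U=lambda p:P((305,205),5.4,p)
for z in(.01,.014):print("S base",z,onplane(s,[U(p) for p in[(192,180),(357,215),(275,553),(87,510)]],z)[:,:2].round(4).tolist())
print("S mov edge",onplane(s,[U(p) for p in[(152,283),(322,320)]],.046)[:,:2].round(4).tolist())
print("S fix edge",onplane(s,[U(p) for p in[(130,358),(302,398)]],.046)[:,:2].round(4).tolist())
print("S bolts",onplane(s,[U(p) for p in[(147,215),(376,270),(319,500),(72,438)]],.012)[:,:2].round(4).tolist())
# ball triangulate
ob=[(t,V((144,496))),(s,U((293,63)))]
f=lambda x:np.concatenate([proj(c,x)-p for c,p in ob])
r=least_squares(f,[.46,.235,.115]);print("ball",r.x,r.fun)
E
```

```text
blank top corners [[0.4712, 0.0308], [0.4784, -0.0043], [0.4444, -0.0087], [0.4397, 0.0233]] cross [[0.4587 0.0108 0.08  ]] [[0.4575 0.0131 0.08  ]]
scene corners [[0.4439, -0.0075], [0.4374, 0.0233], [0.4707, 0.0296], [0.4794, -0.0008]]
(182, 190) 0.0155
(175, 235) 0.0256
(190, 235) 0.0155
(347, 268) 0.0204
(350, 266) 0.0304
(335, 285) 0.0344
(345, 300) 0.0153
(375, 250) 0.004
base top 0.01 [[0.6547, 0.2794], [0.6542, 0.1969], [0.4501, 0.193], [0.4508, 0.2788]]
base top 0.014 [[0.6536, 0.2783], [0.6531, 0.1961], [0.4498, 0.1922], [0.4505, 0.2777]]
mov jaw edge [[0.555, 0.2753], [0.5552, 0.197]]
mov jaw back [[0.5257, 0.2761], [0.5251, 0.1976]]
fix jaw edge [[0.5987, 0.2761], [0.5989, 0.197]]
bolts [[0.6224, 0.292], [0.623, 0.184], [0.482, 0.1834], [0.4817, 0.2904]]
S base 0.01 [[0.4475, 0.1988], [0.4456, 0.2778], [0.6509, 0.2801], [0.654, 0.1995]]
S base 0.014 [[0.4515, 0.1993], [0.4495, 0.278], [0.654, 0.2803], [0.657, 0.2]]
S mov edge [[0.551, 0.2006], [0.5488, 0.2762]]
S fix edge [[0.5965, 0.2016], [0.5952, 0.2764]]
S bolts [[0.4787, 0.184], [0.4796, 0.2925], [0.6192, 0.2925], [0.6197, 0.184]]
ball [0.46043505 0.23798794 0.11003374] [-0.14007367  0.03950227 -0.1490734   0.02210797]
```

```bash
cat > plan.py <<'E'
# python3 plan.py x y z [yaw]: totals needed from measured pose, tool down target
import sys,numpy as np
from rig import bot
from scipy.spatial.transform import Rotation as R
s=bot.read_state();p=s["position"];M=s["tcp_rot"]
t=np.array([float(a) for a in sys.argv[1:4]])
d=M.T@(t-p)/.025
print("t",round(s["time_s"],2),"pos",p.round(4),"units",d.round(2),"F",s["force"].round(1),"open",round(s["opening"]*87,1))
print("tool x",M[:,0].round(3),"z",M[:,2].round(4),"yaw",np.degrees(np.arctan2(M[1,0],M[0,0])).round(2))
if len(sys.argv)>4:
    y=np.radians(float(sys.argv[4]));c,q=np.cos(y),np.sin(y)
    T=np.array([[c,q,0],[q,-c,0],[0,0,-1.]])
    print("turn",R.from_matrix(M.T@T).as_rotvec(degrees=True).round(2),"units after turn",(T.T@(t-p)/.025).round(2))
E
python3 plan.py .458 .012 .19 11; python3 - <<'E'
from h import *
t=load("top");W=cloud(t)
for n,q in dict(glue=(440,238),gluecap=(460,236),rack=(360,190),jar=(293,142),doll=(260,150),eraser=(101,219)).items(): print(n,W[q[1],q[0]].round(3))
E
```

```text
t 0.1 pos [ 0.2356 -0.5782  0.2217] units [ 17.14 -18.5    1.31] F [-0.2  0.4  0.2] open 87.3
tool x [0.926 0.377 0.   ] z [-4.0e-04  1.9e-03 -1.0e+00] yaw 22.16
turn [-1.100e-01 -1.000e-02  1.116e+01] units after turn [ 13.24 -21.48   1.27]
glue [ 0.441 -0.427  0.057]
gluecap [ 0.441 -0.445  0.127]
rack [ 0.561 -0.222  0.083]
jar [ 0.695 -0.058  0.057]
doll [0.675 0.028 0.055]
eraser [0.503 0.451 0.01 ]
```

>>> move_arm(
  moves=[
    {"hand":64,"x":0.5,"y":-0.5},
    {"hand":64,"x":0.95,"y":-1},
    {"hand":64,"x":0.95,"y":-1},
    {"hand":64,"x":0.95,"y":-1},
    {"hand":64,"x":0.95,"y":-1},
    {"hand":64,"x":0.95,"y":-1},
    {"hand":64,"x":0.95,"y":-1},
    {"hand":64,"x":0.95,"y":-1},
    {"hand":64,"x":0.95,"y":-1},
    {"hand":64,"x":0.95,"y":-1},
    {"hand":64,"x":0.95,"y":-1},
    {"hand":64,"x":0.95,"y":-1},
    {"hand":64,"x":0.95,"y":-1},
    {"hand":64,"x":0.95,"y":-1},
    {"hand":64,"x":0.95,"y":-1},
    {"hand":64,"x":0.95,"y":-1},
    {"hand":64,"x":0.95,"y":-1},
    {"hand":64,"x":0.95,"y":-1},
    {"hand":64,"x":0.5,"y":-1,"wz":5.6},
    {"hand":64,"wz":5.6},
  ],
)

```text
schema error: expected keys hand, x, y, z, wx, wy, wz
```

```bash
python3 plan.py .458 .012 .044 11
```

```text
t 0.1 pos [ 0.2356 -0.5782  0.2217] units [ 17.14 -18.49   7.15] F [-0.2  0.4  0.2] open 87.3
tool x [0.926 0.377 0.   ] z [-4.0e-04  1.9e-03 -1.0e+00] yaw 22.16
turn [-1.100e-01 -1.000e-02  1.116e+01] units after turn [ 13.24 -21.48   7.11]
```

All keys are needed in each row.

>>> move_arm(
  moves=[
    {"hand":64,"x":0.5,"y":-0.5,"z":0,"wx":0,"wy":0,"wz":0},
    {"hand":64,"x":0.95,"y":-1,"z":0,"wx":0,"wy":0,"wz":0},
    {"hand":64,"x":0.95,"y":-1,"z":0,"wx":0,"wy":0,"wz":0},
    {"hand":64,"x":0.95,"y":-1,"z":0,"wx":0,"wy":0,"wz":0},
    {"hand":64,"x":0.95,"y":-1,"z":0,"wx":0,"wy":0,"wz":0},
    {"hand":64,"x":0.95,"y":-1,"z":0,"wx":0,"wy":0,"wz":0},
    {"hand":64,"x":0.95,"y":-1,"z":0,"wx":0,"wy":0,"wz":0},
    {"hand":64,"x":0.95,"y":-1,"z":0,"wx":0,"wy":0,"wz":0},
    {"hand":64,"x":0.95,"y":-1,"z":0,"wx":0,"wy":0,"wz":0},
    {"hand":64,"x":0.95,"y":-1,"z":0,"wx":0,"wy":0,"wz":0},
    {"hand":64,"x":0.95,"y":-1,"z":0,"wx":0,"wy":0,"wz":0},
    {"hand":64,"x":0.95,"y":-1,"z":0,"wx":0,"wy":0,"wz":0},
    {"hand":64,"x":0.95,"y":-1,"z":0,"wx":0,"wy":0,"wz":0},
    {"hand":64,"x":0.95,"y":-1,"z":0,"wx":0,"wy":0,"wz":0},
    {"hand":64,"x":0.95,"y":-1,"z":0,"wx":0,"wy":0,"wz":0},
    {"hand":64,"x":0.95,"y":-1,"z":0,"wx":0,"wy":0,"wz":0},
    {"hand":64,"x":0.95,"y":-1,"z":0,"wx":0,"wy":0,"wz":0},
    {"hand":64,"x":0.95,"y":-1,"z":0,"wx":0,"wy":0,"wz":0},
    {"hand":64,"x":0.5,"y":-1,"z":0,"wx":0,"wy":0,"wz":5.6},
    {"hand":64,"x":0,"y":0,"z":0,"wx":0,"wy":0,"wz":5.6},
  ],
)

```text
time_s: 2.1
position: [0.4579, 0.0144, 0.2222]
tcp_rot: [[0.982, 0.19, -0.001], [0.19, -0.982, 0.001], [-0.001, -0.002, -1.0]]
force: [-0.3, -0.5, -0.2]
opening: 0.734
```

```bash
python3 plan.py .458 .012 .044 11
```

```text
t 2.1 pos [0.4579 0.0144 0.2222] units [-0.01  0.1   7.13] F [-0.3 -0.5 -0.2] open 63.8
tool x [ 0.982  0.19  -0.001] z [-0.0013  0.0013 -1.    ] yaw 10.97
turn [-0.09  0.06 -0.03] units after turn [-0.01  0.09  7.13]
```

>>> move_arm(
  moves=[
    {"hand":64,"x":0,"y":0.1,"z":1,"wx":0,"wy":0,"wz":0},
    {"hand":64,"x":0,"y":0,"z":1,"wx":0,"wy":0,"wz":0},
    {"hand":64,"x":0,"y":0,"z":1,"wx":0,"wy":0,"wz":0},
    {"hand":64,"x":0,"y":0,"z":1,"wx":0,"wy":0,"wz":0},
    {"hand":64,"x":0,"y":0,"z":1,"wx":0,"wy":0,"wz":0},
    {"hand":64,"x":0,"y":0,"z":1,"wx":0,"wy":0,"wz":0},
    {"hand":64,"x":0,"y":0,"z":0.7,"wx":0,"wy":0,"wz":0},
    {"hand":64,"x":0,"y":0,"z":0.4,"wx":0,"wy":0,"wz":0},
    {"hand":64,"x":0,"y":0,"z":0,"wx":0,"wy":0,"wz":0},
    {"hand":64,"x":0,"y":0,"z":0,"wx":0,"wy":0,"wz":0},
  ],
)

```text
time_s: 3.1
position: [0.4591, 0.0088, 0.0453]
tcp_rot: [[0.982, 0.19, 0.0], [0.19, -0.982, -0.0], [0.0, 0.0, -1.0]]
force: [0.3, -0.4, 0.8]
opening: 0.738
```

```bash
python3 - <<'E'
from h import *
from rig import vision
c=vision.capture("scene");pickle.dump(c,open("scene.pkl","wb"))
cv2.imwrite("pics/g1.png",crop(c,(190,140,320,250),0,5))
E
python3 plan.py .458 .012 .044 11
```

```text
t 3.15 pos [0.4594 0.0087 0.0456] units [-0.03 -0.14  0.07] F [-0.4 -0.2  0.1] open 63.9
tool x [0.982 0.19  0.001] z [ 1.2e-03 -3.0e-04 -1.0e+00] yaw 10.97
turn [ 0.03 -0.07 -0.03] units after turn [-0.03 -0.14  0.07]
```

View pics/g1.png

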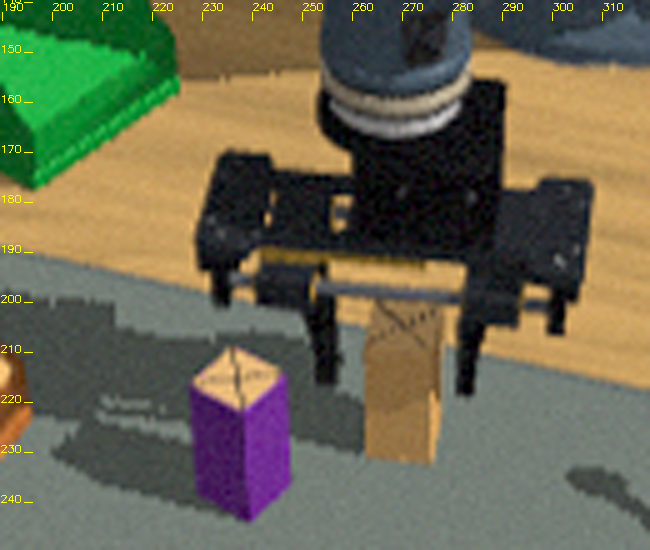

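>>> move_arm(
  moves=[
    {"hand":64,"x":0,"y":-0.12,"z":0,"wx":0,"wy":0,"wz":0},
    {"hand":64,"x":0,"y":0,"z":0,"wx":0,"wy":0,"wz":0},
    {"hand":20,"x":0,"y":0,"z":0,"wx":0,"wy":0,"wz":0},
    {"hand":20,"x":0,"y":0,"z":0,"wx":0,"wy":0,"wz":0},
    {"hand":20,"x":0,"y":0,"z":0,"wx":0,"wy":0,"wz":0},
    {"hand":20,"x":0,"y":0,"z":0,"wx":0,"wy":0,"wz":0},
    {"hand":20,"x":0,"y":0,"z":0,"wx":0,"wy":0,"wz":0},
    {"hand":20,"x":0,"y":0,"z":0,"wx":0,"wy":0,"wz":0},
  ],
)

```text
time_s: 3.95
position: [0.4583, 0.0117, 0.0451]
tcp_rot: [[0.982, 0.19, -0.0], [0.19, -0.982, 0.0], [-0.0, -0.0, -1.0]]
force: [0.1, 0.4, -0.5]
opening: 0.415
```

```bash
python3 plan.py .575 .2375 .20 0
```

```text
t 3.95 pos [0.4583 0.0117 0.0451] units [ 6.3  -7.98 -6.2 ] F [ 0.1  0.4 -0.5] open 36.1
tool x [ 0.982  0.19  -0.   ] z [-1.e-04  0.e+00 -1.e+00] yaw 10.96
turn [-0.    0.   10.96] units after turn [ 4.67 -9.03 -6.2 ]
```

>>> move_arm(
  moves=[
    {"hand":20,"x":0,"y":0,"z":-0.4,"wx":0,"wy":0,"wz":0},
    {"hand":20,"x":0,"y":0,"z":-0.9,"wx":0,"wy":0,"wz":0},
    {"hand":20,"x":0,"y":0,"z":-1,"wx":0,"wy":0,"wz":0},
    {"hand":20,"x":0,"y":0,"z":-1,"wx":0,"wy":0,"wz":0},
    {"hand":20,"x":0,"y":0,"z":-1,"wx":0,"wy":0,"wz":3.65},
    {"hand":20,"x":0,"y":0,"z":-1,"wx":0,"wy":0,"wz":3.65},
    {"hand":20,"x":0,"y":0,"z":-0.9,"wx":0,"wy":0,"wz":3.65},
    {"hand":20,"x":0.25,"y":-0.5,"z":0,"wx":0,"wy":0,"wz":0},
    {"hand":20,"x":0.5,"y":-1,"z":0,"wx":0,"wy":0,"wz":0},
    {"hand":20,"x":0.5,"y":-1,"z":0,"wx":0,"wy":0,"wz":0},
    {"hand":20,"x":0.5,"y":-1,"z":0,"wx":0,"wy":0,"wz":0},
    {"hand":20,"x":0.5,"y":-1,"z":0,"wx":0,"wy":0,"wz":0},
    {"hand":20,"x":0.5,"y":-1,"z":0,"wx":0,"wy":0,"wz":0},
    {"hand":20,"x":0.5,"y":-1,"z":0,"wx":0,"wy":0,"wz":0},
    {"hand":20,"x":0.5,"y":-1,"z":0,"wx":0,"wy":0,"wz":0},
    {"hand":20,"x":0.5,"y":-1,"z":0,"wx":0,"wy":0,"wz":0},
    {"hand":20,"x":0.4,"y":-0.5,"z":0,"wx":0,"wy":0,"wz":0},
    {"hand":20,"x":0,"y":0,"z":0,"wx":0,"wy":0,"wz":0},
    {"hand":20,"x":0,"y":0,"z":0,"wx":0,"wy":0,"wz":0},
  ],
)

```text
time_s: 5.85
position: [0.5736, 0.2364, 0.2]
tcp_rot: [[1.0, 0.001, -0.001], [0.001, -1.0, -0.001], [-0.001, 0.001, -1.0]]
force: [-0.7, -1.7, -1.0]
opening: 0.412
```

```bash
python3 - <<'E'
from h import *
from rig import vision
for n in("top","scene"):
    c=vision.capture(n);pickle.dump(c,open(n+"1.pkl","wb"))
    cv2.imwrite(f"pics/p1{n}.png",crop(c,(300,180,400,320) if n=="scene" else (120,130,240,250),0,4.2 if n=="scene" else 5))
E
python3 plan.py .575 .2375 .20 0
```

```text
t 5.95 pos [0.5735 0.2358 0.2   ] units [ 0.06 -0.07  0.  ] F [-0.6 -0.4 -0.7] open 35.7
tool x [ 1.    -0.    -0.001] z [-1.5e-03 -7.0e-04 -1.0e+00] yaw -0.02
turn [ 0.04  0.08 -0.02] units after turn [ 0.06 -0.07  0.  ]
```

View pics/p1scene.png

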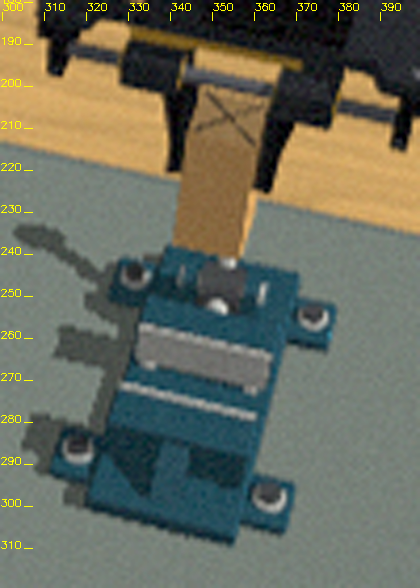

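View pics/p1top.png

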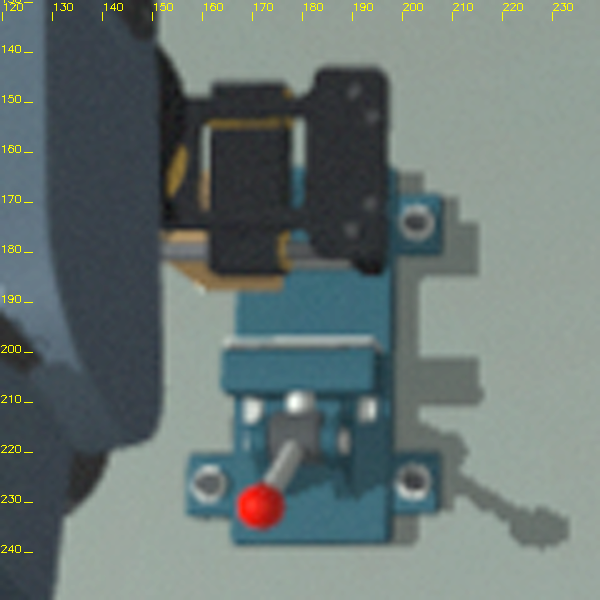

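>>> move_arm(
  moves=[
    {"hand":20,"x":0.06,"y":-0.06,"z":0.5,"wx":0,"wy":0,"wz":0},
    {"hand":20,"x":0,"y":0,"z":1,"wx":0,"wy":0,"wz":0},
    {"hand":20,"x":0,"y":0,"z":1,"wx":0,"wy":0,"wz":0},
    {"hand":20,"x":0,"y":0,"z":0.9,"wx":0,"wy":0,"wz":0},
    {"hand":20,"x":0,"y":0,"z":0.6,"wx":0,"wy":0,"wz":0},
    {"hand":20,"x":0,"y":0,"z":0,"wx":0,"wy":0,"wz":0},
    {"hand":20,"x":0,"y":0,"z":0,"wx":0,"wy":0,"wz":0},
  ],
)

```text
time_s: 6.65
position: [0.5762, 0.2381, 0.1]
tcp_rot: [[1.0, -0.0, -0.0], [-0.0, -1.0, 0.0], [-0.0, -0.0, -1.0]]
force: [0.8, 0.3, 0.4]
opening: 0.413
```

```bash
python3 - <<'E'
from h import *
from rig import vision
for n in("top","scene"):
    c=vision.capture(n);pickle.dump(c,open(n+"1.pkl","wb"))
    cv2.imwrite(f"pics/p2{n}.png",crop(c,(310,190,390,300) if n=="scene" else (120,130,240,250),0,5.3 if n=="scene" else 5))
E
python3 plan.py .575 .2375 .0591 0
```

```text
t 6.75 pos [0.577  0.2384 0.1012] units [-0.08  0.04  1.69] F [ 0.  -0.3 -1.2] open 35.6
tool x [1.    0.    0.002] z [ 2.4e-03  5.0e-04 -1.0e+00] yaw 0.01
turn [-0.03 -0.14  0.01] units after turn [-0.08  0.04  1.69]
```

View pics/p2scene.png

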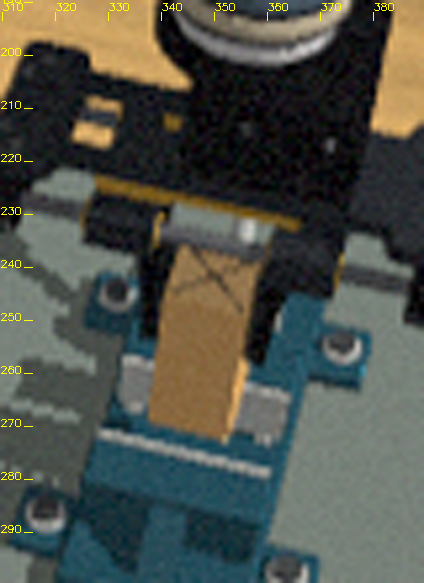

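View pics/p2top.png

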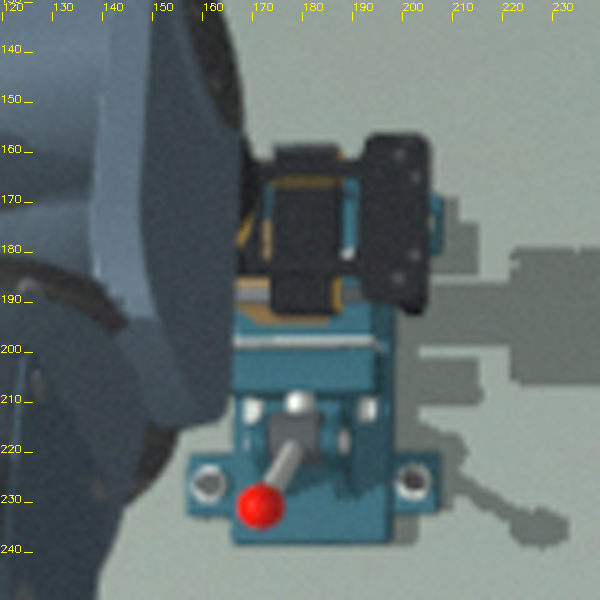

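```bash
python3 - <<'E'
from h import *
s=load("scene1");t=load("top1")
U=lambda p:(310+p[0]/5.3-.5,190+p[1]/5.3-.5)
b=[U(p) for p in[(148,422),(228,440)]]
for z in(.053,.056,.058):print(z,onplane(s,b,z)[:,:2].round(4).tolist())
print("fix",onplane(s,[U(p) for p in[(98,433),(270,474)]],.046)[:,:2].round(4).tolist())
print("mov",onplane(s,[U(p) for p in[(125,355),(290,394)]],.046)[:,:2].round(4).tolist())
print("top cross sc",onplane(s,U((215,272)),.136))
# top: blank lower edge near face bottom
V=lambda p:(120+p[0]/5-.5,130+p[1]/5-.5)
print("bl",onplane(t,[V((262,325)),V((328,320))],.056).round(4).tolist(),onplane(t,[V((240,308)),V((340,306))],.136).round(4).tolist())
E
```

```text
0.053 [[0.5911, 0.2208], [0.5902, 0.2561]]
0.056 [[0.5937, 0.2211], [0.5928, 0.2563]]
0.058 [[0.5955, 0.2213], [0.5946, 0.2565]]
fix [[0.5981, 0.2006], [0.5973, 0.2768]]
mov [[0.5493, 0.2012], [0.549, 0.2764]]
top cross sc [[0.57366449 0.23804988 0.136     ]]
bl [[0.5586, 0.2536, 0.056], [0.5609, 0.22, 0.056]] [[0.5518, 0.243, 0.136], [0.5524, 0.1961, 0.136]]
```

>>> move_arm(
  moves=[
    {"hand":20,"x":-0.04,"y":0,"z":0.3,"wx":0,"wy":0,"wz":0},
    {"hand":20,"x":0,"y":0,"z":0.4,"wx":0,"wy":0,"wz":0},
    {"hand":20,"x":0,"y":0,"z":0.4,"wx":0,"wy":0,"wz":0},
    {"hand":20,"x":0,"y":0,"z":0.3,"wx":0,"wy":0,"wz":0},
    {"hand":20,"x":0,"y":0,"z":0.2,"wx":0,"wy":0,"wz":0},
    {"hand":20,"x":0,"y":0,"z":0,"wx":0,"wy":0,"wz":0},
    {"hand":20,"x":0,"y":0,"z":0,"wx":0,"wy":0,"wz":0},
  ],
)

```text
time_s: 7.45
position: [0.5751, 0.2383, 0.0597]
tcp_rot: [[1.0, 0.0, -0.0], [0.0, -1.0, -0.0], [-0.0, 0.0, -1.0]]
force: [0.3, 0.2, 0.0]
opening: 0.407
```

```bash
python3 plan.py .575 .2375 .0591 0
```

```text
t 7.45 pos [0.5751 0.2383 0.0597] units [-0.    0.03  0.03] F [0.3 0.2 0. ] open 35.4
tool x [ 1.  0. -0.] z [-1.e-04 -0.e+00 -1.e+00] yaw 0.01
turn [0.   0.   0.01] units after turn [-0.    0.03  0.03]
```

>>> move_arm(
  moves=[
    {"hand":20,"x":0,"y":0,"z":0.03,"wx":0,"wy":0,"wz":0},
    {"hand":20,"x":0,"y":0,"z":0.02,"wx":0,"wy":0,"wz":0},
    {"hand":20,"x":0,"y":0,"z":0,"wx":0,"wy":0,"wz":0},
  ],
)

```text
time_s: 7.75
position: [0.5751, 0.2383, 0.0589]
tcp_rot: [[1.0, 0.0, 0.0], [0.0, -1.0, 0.0], [0.0, -0.0, -1.0]]
force: [-0.1, -0.0, -0.4]
opening: 0.409
```

```bash
python3 plan.py .575 .2375 .0591 0
```

```text
t 7.75 pos [0.5751 0.2383 0.0589] units [-0.    0.03 -0.01] F [-0.1 -0.  -0.4] open 35.6
tool x [1. 0. 0.] z [ 3.e-04  0.e+00 -1.e+00] yaw 0.01
turn [-0.   -0.01  0.01] units after turn [-0.    0.03 -0.01]
```

Within a millimetre of the floor. I'll press one more mm, then open gently and look.

>>> move_arm(
  moves=[
    {"hand":20,"x":0,"y":0,"z":0.04,"wx":0,"wy":0,"wz":0},
    {"hand":20,"x":0,"y":0,"z":0,"wx":0,"wy":0,"wz":0},
    {"hand":20,"x":0,"y":0,"z":0,"wx":0,"wy":0,"wz":0},
  ],
)

```text
time_s: 8.05
position: [0.5752, 0.2383, 0.0589]
tcp_rot: [[1.0, 0.0, 0.001], [0.0, -1.0, 0.0], [0.001, -0.0, -1.0]]
force: [-1.2, -1.1, 5.7]
opening: 0.41
```

>>> move_arm(
  moves=[
    {"hand":44,"x":0,"y":0,"z":0,"wx":0,"wy":0,"wz":0},
    {"hand":60,"x":0,"y":0,"z":0,"wx":0,"wy":0,"wz":0},
    {"hand":60,"x":0,"y":0,"z":0,"wx":0,"wy":0,"wz":0},
  ],
)

```text
time_s: 8.35
position: [0.575, 0.2383, 0.0576]
tcp_rot: [[1.0, 0.0, -0.0], [0.0, -1.0, -0.0], [-0.0, 0.0, -1.0]]
force: [-0.0, 0.0, 0.2]
opening: 0.598
```

```bash
python3 - <<'E'
from h import *
from rig import vision
for n in("top","scene"):
    c=vision.capture(n);pickle.dump(c,open(n+"1.pkl","wb"))
    cv2.imwrite(f"pics/p3{n}.png",crop(c,(310,190,390,300) if n=="scene" else (120,130,240,250),0,5.3 if n=="scene" else 5))
E
python3 plan.py .575 .2375 .0591 0
```

```text
t 8.45 pos [0.5749 0.2383 0.0576] units [ 0.    0.03 -0.06] F [ 0.2 -1.   0.1] open 57.2
tool x [ 1.  0. -0.] z [-3.e-04 -1.e-04 -1.e+00] yaw 0.01
turn [0.   0.02 0.01] units after turn [ 0.    0.03 -0.06]
```

View pics/p3scene.png

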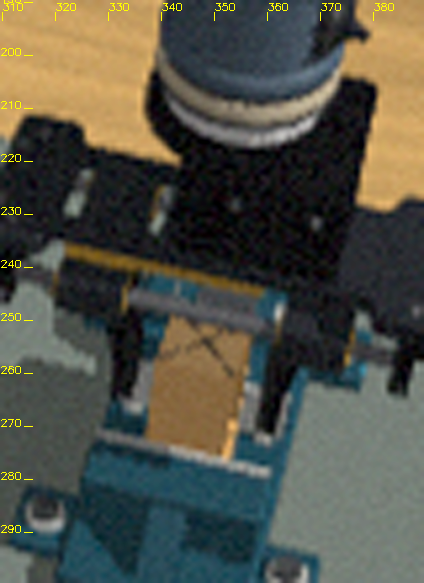

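```bash
python3 - <<'E'
import numpy as np
prev=None
for a in [66,61,55,49,43,37,31,25,19,13,8,4,1]:
    r=np.radians(a);K=np.array([.5005-.08*np.cos(r)+.011*np.sin(r)+.0095,.04+.08*np.sin(r)+.011*np.cos(r)])
    print(a,K.round(4),None if prev is None else ((K-prev)/.025).round(2));prev=K
E
```

```text
66 [0.4875 0.1176] None
61 [0.4808 0.1153] [-0.27 -0.09]
55 [0.4731 0.1118] [-0.31 -0.14]
49 [0.4658 0.1076] [-0.29 -0.17]
43 [0.459  0.1026] [-0.27 -0.2 ]
37 [0.4527 0.0969] [-0.25 -0.23]
31 [0.4471 0.0906] [-0.23 -0.25]
25 [0.4421 0.0838] [-0.2  -0.27]
19 [0.4379 0.0764] [-0.17 -0.29]
13 [0.4345 0.0687] [-0.14 -0.31]
8 [0.4323 0.062 ] [-0.09 -0.27]
4 [0.431  0.0566] [-0.05 -0.22]
1 [0.4302 0.0524] [-0.03 -0.17]
```

>>> move_arm(
  moves=[
    {"hand":60,"x":0,"y":0,"z":-0.2,"wx":0,"wy":0,"wz":0},
    {"hand":60,"x":0,"y":0,"z":-0.6,"wx":0,"wy":0,"wz":0},
    {"hand":60,"x":0,"y":0,"z":-1,"wx":0,"wy":0,"wz":0},
    {"hand":60,"x":0,"y":0,"z":-1,"wx":0,"wy":0,"wz":0},
    {"hand":0,"x":0,"y":0,"z":-1,"wx":0,"wy":0,"wz":0},
    {"hand":0,"x":-0.5,"y":0,"z":-0.5,"wx":0,"wy":0,"wz":0},
    {"hand":0,"x":-1,"y":0,"z":0,"wx":0,"wy":0,"wz":0},
    {"hand":0,"x":-1,"y":0,"z":0,"wx":0,"wy":0,"wz":0},
    {"hand":0,"x":-0.6,"y":0,"z":0,"wx":0,"wy":0,"wz":0},
    {"hand":0,"x":0,"y":0,"z":0,"wx":0,"wy":0,"wz":0},
    {"hand":0,"x":0,"y":0,"z":0,"wx":0,"wy":0,"wz":0},
  ],
)

```text
time_s: 9.55
position: [0.4976, 0.2384, 0.1658]
tcp_rot: [[1.0, 0.001, 0.001], [0.001, -1.0, 0.0], [0.001, -0.0, -1.0]]
force: [0.3, 0.3, 0.1]
opening: 0.142
```

```bash
python3 - <<'E'
from h import *
from rig import vision
for n in("top","scene"):
    c=vision.capture(n);pickle.dump(c,open(n+"1.pkl","wb"))
    cv2.imwrite(f"pics/p4{n}.png",crop(c,(300,150,400,300) if n=="scene" else (120,130,240,250),0,4 if n=="scene" else 5))
E
python3 plan.py .4975 .238 .1176 0
```

```text
t 9.65 pos [0.4986 0.2384 0.1656] units [-0.05  0.02  1.92] F [-0.6  0.4  0.6] open 5.6
tool x [1.    0.    0.002] z [ 1.7e-03  3.0e-04 -1.0e+00] yaw 0.0
turn [-0.02 -0.1   0.  ] units after turn [-0.05  0.01  1.92]
```

View pics/p4scene.png

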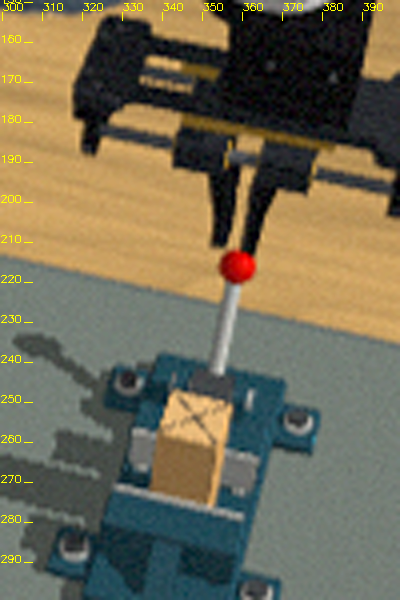

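View pics/p4top.png

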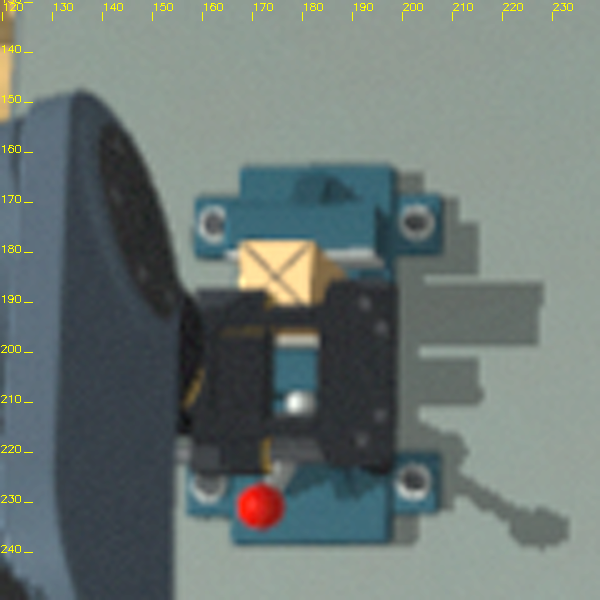

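>>> move_arm(
  moves=[
    {"hand":0,"x":-0.04,"y":0,"z":0.6,"wx":0,"wy":0,"wz":0},
    {"hand":0,"x":0,"y":0,"z":0.8,"wx":0,"wy":0,"wz":0},
    {"hand":0,"x":0,"y":0,"z":0.5,"wx":0,"wy":0,"wz":0},
    {"hand":0,"x":0,"y":0,"z":0,"wx":0,"wy":0,"wz":0},
    {"hand":0,"x":-0.35,"y":0,"z":0.05,"wx":0,"wy":0,"wz":0},
    {"hand":0,"x":-0.32,"y":0,"z":0.06,"wx":0,"wy":0,"wz":0},
    {"hand":0,"x":-0.31,"y":0,"z":0.14,"wx":0,"wy":0,"wz":0},
    {"hand":0,"x":-0.29,"y":0,"z":0.17,"wx":0,"wy":0,"wz":0},
    {"hand":0,"x":-0.27,"y":0,"z":0.2,"wx":0,"wy":0,"wz":0},
    {"hand":0,"x":-0.25,"y":0,"z":0.23,"wx":0,"wy":0,"wz":0},
    {"hand":0,"x":0,"y":0,"z":0,"wx":0,"wy":0,"wz":0},
  ],
)

```text
time_s: 10.75
position: [0.45, 0.2383, 0.0957]
tcp_rot: [[1.0, 0.0, -0.003], [0.0, -1.0, -0.0], [-0.003, 0.0, -1.0]]
force: [0.3, 0.9, 0.7]
opening: 0.008
```

```bash
python3 - <<'E'
from h import *
from rig import vision
for n in("scene",):
    c=vision.capture(n);pickle.dump(c,open(n+"1.pkl","wb"))
    cv2.imwrite(f"pics/p5{n}.png",crop(c,(300,150,400,300) if n=="scene" else (120,130,240,250),0,4 if n=="scene" else 5))
E
python3 plan.py .4527 .238 .0969 0
```

```text
t 10.8 pos [0.4502 0.2383 0.0958] units [ 0.1   0.01 -0.04] F [ 0.2  1.  -0. ] open 0.7
tool x [ 1.     0.    -0.003] z [-3.1e-03 -3.0e-04 -1.0e+00] yaw 0.01
turn [0.02 0.18 0.01] units after turn [ 0.1   0.01 -0.04]
```

View pics/p5scene.png

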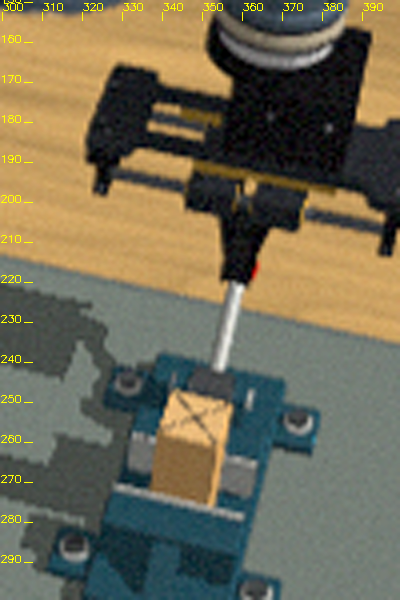

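```bash
python3 - <<'E'
from h import *
from rig import vision
c=vision.capture("top");pickle.dump(c,open("top1.pkl","wb"))
cv2.imwrite(f"pics/p5top.png",crop(c,(120,150,240,260),0,5))
s=load("scene1")
for a in(61,50,40,35,30):
    r=np.radians(a);B=[.5005-.08*np.cos(r),.238,.04+.08*np.sin(r)];print(a,proj(s,B),proj(c,B))
E
```

```text
61 [358.50841199 216.554682  ] [171.52954404 230.31480834]
50 [359.10637587 215.76721934] [172.33792537 235.88509684]
40 [359.41625417 216.07601739] [173.28768746 240.25806611]
35 [359.4866432 216.5847419] [173.82674053 242.15051143]
30 [359.50101229 217.32032416] [174.40142884 243.8277965 ]
```

View pics/p5top.png

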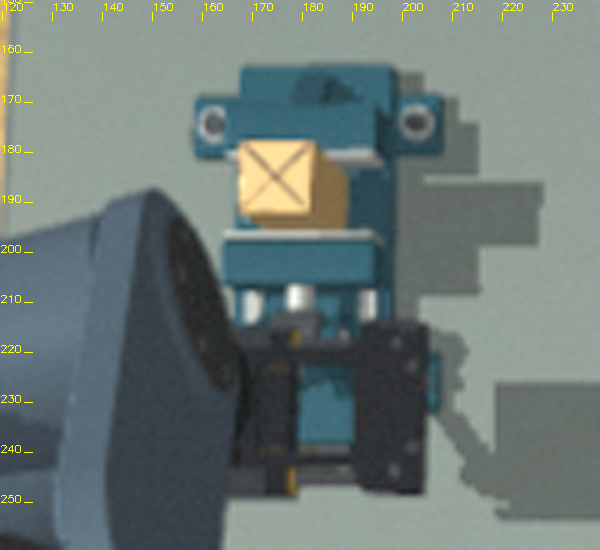

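>>> move_arm(
  moves=[
    {"hand":0,"x":-0.15,"y":0,"z":0.24,"wx":0,"wy":0,"wz":0},
    {"hand":0,"x":-0.2,"y":0,"z":0.27,"wx":0,"wy":0,"wz":0},
    {"hand":0,"x":-0.17,"y":0,"z":0.29,"wx":0,"wy":0,"wz":0},
    {"hand":0,"x":-0.14,"y":0,"z":0.31,"wx":0,"wy":0,"wz":0},
    {"hand":0,"x":-0.09,"y":0,"z":0.27,"wx":0,"wy":0,"wz":0},
    {"hand":0,"x":-0.05,"y":0,"z":0.2,"wx":0,"wy":0,"wz":0},
    {"hand":0,"x":0,"y":0,"z":0,"wx":0,"wy":0,"wz":0},
  ],
)

```text
time_s: 11.55
position: [0.4321, 0.2384, 0.0567]
tcp_rot: [[1.0, 0.0, 0.001], [0.0, -1.0, 0.0], [0.001, -0.0, -1.0]]
force: [2.3, 0.5, 6.1]
opening: 0.008
```

```bash
python3 plan.py .431 .238 .0566 0
```

```text
t 11.55 pos [0.4321 0.2384 0.0567] units [-0.04  0.01  0.01] F [2.3 0.5 6.1] open 0.7
tool x [1.    0.    0.001] z [ 5.e-04  1.e-04 -1.e+00] yaw 0.01
turn [-0.01 -0.03  0.01] units after turn [-0.04  0.01  0.01]
```

>>> move_arm(
  moves=[
    {"hand":0,"x":0,"y":0,"z":0.06,"wx":0,"wy":0,"wz":0},
    {"hand":0,"x":0,"y":0,"z":0.06,"wx":0,"wy":0,"wz":0},
    {"hand":0,"x":0,"y":0,"z":0,"wx":0,"wy":0,"wz":0},
  ],
)

```text
time_s: 11.85
position: [0.4322, 0.2384, 0.0558]
tcp_rot: [[1.0, 0.0, 0.002], [0.0, -1.0, 0.0], [0.002, -0.0, -1.0]]
force: [-1.4, -1.4, 22.1]
opening: 0.01
```

>>> move_arm(
  moves=[
    {"hand":0,"x":0,"y":0,"z":-0.3,"wx":0,"wy":0,"wz":0},
    {"hand":0,"x":0,"y":0,"z":-1,"wx":0,"wy":0,"wz":0},
    {"hand":0,"x":0,"y":0,"z":-1,"wx":0,"wy":0,"wz":0},
    {"hand":0,"x":0,"y":0,"z":-1,"wx":0,"wy":0,"wz":0},
    {"hand":0,"x":0,"y":0,"z":-1,"wx":0,"wy":0,"wz":0},
    {"hand":0,"x":0,"y":0,"z":-1,"wx":0,"wy":0,"wz":0},
    {"hand":50,"x":0,"y":1,"z":-1,"wx":0,"wy":0,"wz":0},
    {"hand":50,"x":0,"y":1,"z":-1,"wx":0,"wy":0,"wz":0},
    {"hand":50,"x":0,"y":1,"z":0,"wx":0,"wy":0,"wz":0},
    {"hand":50,"x":0,"y":1,"z":0,"wx":0,"wy":0,"wz":0},
    {"hand":50,"x":0,"y":1,"z":0,"wx":0,"wy":0,"wz":0},
    {"hand":50,"x":0,"y":1,"z":0,"wx":0,"wy":0,"wz":0},
    {"hand":50,"x":0,"y":1,"z":0,"wx":0,"wy":0,"wz":0},
    {"hand":50,"x":0,"y":1,"z":0,"wx":0,"wy":0,"wz":0},
    {"hand":50,"x":0,"y":0,"z":0,"wx":0,"wy":0,"wz":0},
  ],
)

```text
time_s: 13.35
position: [0.4303, 0.0366, 0.2354]
tcp_rot: [[1.0, -0.003, -0.004], [-0.003, -1.0, 0.0], [-0.004, -0.0, -1.0]]
force: [-0.1, 0.1, 0.3]
opening: 0.57
```

```bash
python3 - <<'E'
from h import *
from rig import vision
for n in("top","scene"):
    c=vision.capture(n);pickle.dump(c,open(n+"2.pkl","wb"))
    if n=="top":
        cv2.imwrite("pics/q1.png",crop(c,(150,155,220,245),0,6.5));cv2.imwrite("pics/q2.png",crop(c,(330,155,410,225),0,8))
    else:
        cv2.imwrite("pics/q3.png",crop(c,(305,205,390,315),0,5.4));cv2.imwrite("pics/q4.png",crop(c,(130,175,210,260),0,7))
E
python3 plan.py .431 .238 .0566 0
```

```text
t 13.45 pos [0.4304 0.0385 0.2356] units [ 0.04 -7.97  7.17] F [-0.4  0.3 -0.6] open 49.7
tool x [ 1.    -0.001 -0.004] z [-0.0036  0.0013 -1.    ] yaw -0.08
turn [-0.07  0.2  -0.08] units after turn [ 0.02 -7.98  7.16]
```

View pics/q1.png

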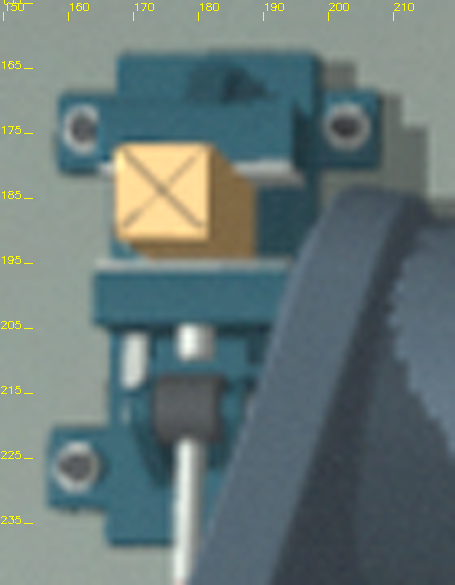

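View pics/q2.png

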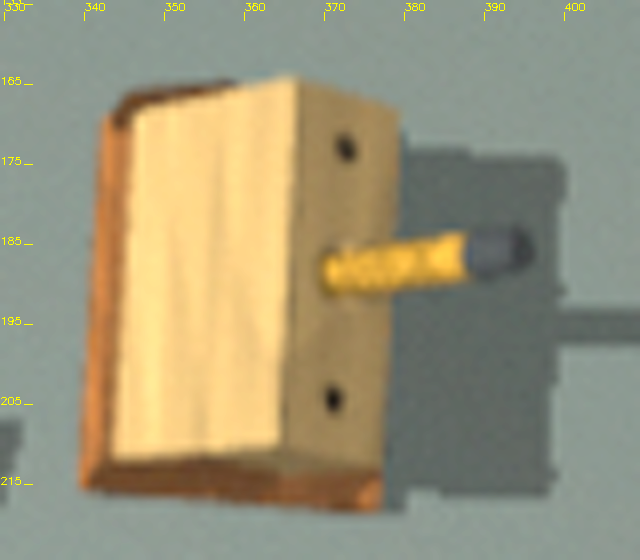

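View pics/q3.png

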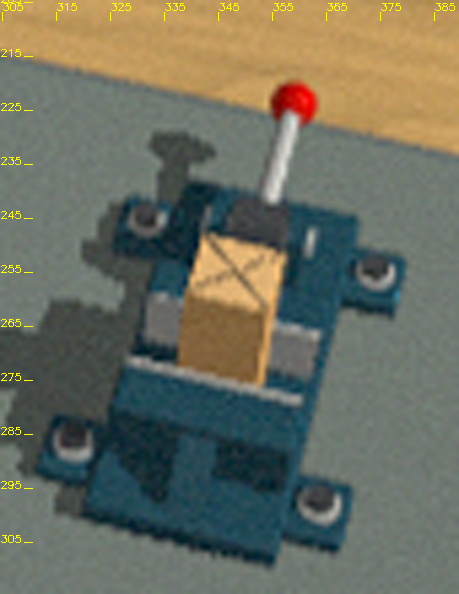

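View pics/q4.png

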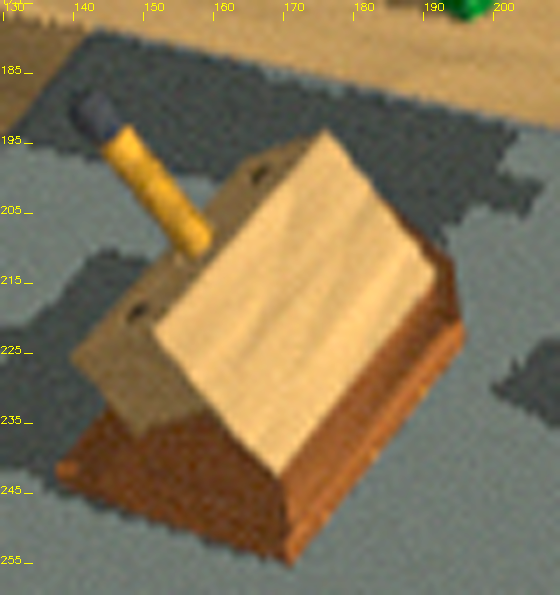

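```bash
python3 - <<'E'
from h import *
from scipy.optimize import least_squares
t=load("top2");s=load("scene2")
r=np.radians(5);print("ball exp",proj(s,[.5005-.08*np.cos(r),.238,.04+.08*np.sin(r)]),"seen 359,223.4")
print("cross",onplane(t,(174.6,183.7),.094),onplane(s,(348.4,254.5),.094))
f=lambda x:np.concatenate([proj(t,x)-(174.6,183.7),proj(s,x)-(348.4,254.5)])
R=least_squares(f,[.58,.24,.094]);print("tri",R.x,R.fun.round(2))
N=[]
for n,c,bb in(("t",t,(366,180,392,196)),("s",s,(138,185,164,215))):
    I=c["image"].astype(int);a=I[bb[1]:bb[3],bb[0]:bb[2]]
    m=(a[...,0]-a[...,2]>75)&(a[...,0]>a[...,1]*1.2)
    v,u=np.nonzero(m);w=np.c_[u+bb[0],v+bb[1]].astype(np.float32)
    L=cv2.fitLine(w,cv2.DIST_HUBER,0,.01,.01).ravel();d=L[:2];k=(w-L[2:])@d
    nn=np.array([-d[1],d[0]]);print(n,len(w),"dir",d,"c",L[2:],"ends",L[2:]+d*k.min(),L[2:]+d*k.max(),"wid",np.std((w-L[2:])@nn)*12**.5)
    ray=lambda p:c["pose"][:3,:3]@np.array([(p[0]-c["cx"])/c["fx"],(p[1]-c["cy"])/c["fy"],1])
    nv=np.cross(ray(L[2:]),ray(L[2:]+d*10));nv/=np.linalg.norm(nv);N.append((nv,nv@c["pose"][:3,3]))
    vis=cv2.cvtColor(c["image"],cv2.COLOR_RGB2BGR)
D=np.cross(N[0][0],N[1][0]);D/=np.linalg.norm(D);D*=np.sign(D[2])
A=np.array([N[0][0],N[1][0],[0,0,1]])
for z in(.05,.09,.12,.14):
    p=np.linalg.solve(A,[N[0][1],N[1][1],z]);print(z,p.round(4),proj(t,p).round(1),proj(s,p).round(1))
print("D",D,"lean",np.degrees(np.arccos(D[2])),"az",np.degrees(np.arctan2(D[1],D[0])))
np.save("axis.npy",np.r_[p,D])
E
```

```text
ball exp [358.77089178 224.05278642] seen 359,223.4
cross [[0.578464   0.23760954 0.094     ]] [[0.57617746 0.23920854 0.094     ]]
tri [0.57785942 0.23839787 0.09528621] [-0.46  0.13 -0.45  0.05]
t 86 dir [ 0.992137   -0.12515628] c [378.8576 187.6486] ends [369.97095 188.76964] [387.20132 186.59605] wid 4.8868804
s 112 dir [0.6411317  0.76743084] c [153.58617 203.49648] ends [146.12546 194.56604] [162.62372 214.31436] wid 5.016562
0.05 [ 0.5674 -0.2254  0.05  ] [358.4 190.2] [168.5 221.3]
0.09 [ 0.5643 -0.2557  0.09  ] [374.  188.3] [156.1 206.5]
0.12 [ 0.562  -0.2784  0.12  ] [386.6 186.7] [146.5 195.1]
0.14 [ 0.5604 -0.2936  0.14  ] [395.5 185.6] [140.1 187.3]
D [-0.06166486 -0.60234784  0.79584831] lean 37.264546155984576 az -95.84524476875838
```

```bash
python3 - <<'E'
from h import *
t=load("top2");s=load("scene2")
I=t["image"].astype(float);S=I[...,0]-I[...,2]
for u in range(370,390):
    col=S[176:200,u];bg=np.median(np.r_[col[:5],col[-5:]]);w=np.clip(col-bg-25,0,None);print(u,(w@np.arange(176,200)/max(w.sum(),1)).round(2),w.sum().round(0),end=" | ")
print()
I=s["image"].astype(float);S=I[...,0]-I[...,2]
for v in range(188,213):
    row=S[v,130:172]; 
    e=int(round(153.6+(v-203.5)*.8354))-130
    lo,hi=max(e-7,0),e+8;seg=row[lo:hi];bg=np.percentile(seg,20);w=np.clip(seg-bg-25,0,None);print(v,(w@np.arange(lo+130,hi+130)/max(w.sum(),1)).round(2),w.sum().round(0),end=" | ")
# plane fits
print()
for n,c in(("top",t),("scene",s)):
    W=cloud(c);G=W
    for nm,poly in ({"slope":[(368,167),(378,170),(376,180),(368,180)],"slope2":[(367,196),(376,196),(375,211),(367,209)],"roof":[(348,170),(363,168),(362,207),(346,209)]} if n=="top" else {"roof":[(157,222),(176,198),(189,213),(170,238)]}).items():
        m=np.zeros(W.shape[:2],np.uint8);cv2.fillPoly(m,[np.array(poly)],1);q=W[m>0];q=q[np.isfinite(q[:,0])]
        ce=q.mean(0);_,_,vt=np.linalg.svd(q-ce);nv=vt[2]*np.sign(vt[2][2]);print(n,nm,len(q),ce.round(4),"n",nv.round(3),"lean",np.degrees(np.arccos(nv[2])).round(1),"az",np.degrees(np.arctan2(nv[1],nv[0])).round(1),"rms",((q-ce)@nv).std().round(4))
E
```

```text
370 188.38 21.0 | 371 188.39 148.0 | 372 188.61 155.0 | 373 188.1 164.0 | 374 188.22 156.0 | 375 188.19 166.0 | 376 188.04 168.0 | 377 188.09 175.0 | 378 187.89 221.0 | 379 187.52 436.0 | 380 187.51 498.0 | 381 187.37 474.0 | 382 187.34 441.0 | 383 187.19 467.0 | 384 187.07 515.0 | 385 186.82 576.0 | 386 186.68 571.0 | 387 186.61 347.0 | 388 189.0 11.0 | 389 0.0 0.0 | 
188 134.0 20.0 | 189 134.0 5.0 | 190 0.0 0.0 | 191 0.0 0.0 | 192 0.0 0.0 | 193 147.69 115.0 | 194 147.71 312.0 | 195 147.53 510.0 | 196 147.65 632.0 | 197 148.21 640.0 | 198 149.2 604.0 | 199 149.92 594.0 | 200 150.95 574.0 | 201 151.76 598.0 | 202 152.47 583.0 | 203 153.33 588.0 | 204 154.46 516.0 | 205 154.95 351.0 | 206 156.08 367.0 | 207 156.97 328.0 | 208 157.99 537.0 | 209 159.3 347.0 | 210 160.84 185.0 | 211 163.76 139.0 | 212 164.5 138.0 | 
top slope 125 [ 0.6019 -0.2542  0.0852] n [-0.044 -0.58   0.813] lean 35.6 az -94.3 rms 0.0012
top slope2 142 [ 0.5289 -0.2493  0.0838] n [-0.059 -0.589  0.806] lean 36.3 az -95.7 rms 0.0012
top roof 653 [ 0.5682 -0.2124  0.0676] n [0.074 0.819 0.569] lean 55.3 az 84.8 rms 0.0013
scene roof 653 [ 0.5669 -0.2104  0.0665] n [0.072 0.822 0.565] lean 55.6 az 85.0 rms 0.0021
```

>>> move_arm(
  moves=[
    {"hand":50,"x":0,"y":0,"z":-0.5,"wx":0,"wy":0,"wz":-8.5},
    {"hand":50,"x":0,"y":0,"z":-0.5,"wx":0,"wy":0,"wz":-8.5},
    {"hand":50,"x":0,"y":0,"z":0,"wx":0,"wy":0,"wz":-8.5},
    {"hand":50,"x":0,"y":0,"z":0,"wx":0,"wy":0,"wz":-8.5},
    {"hand":50,"x":0,"y":0,"z":0,"wx":0,"wy":0,"wz":-8.5},
    {"hand":50,"x":0,"y":0,"z":0,"wx":0,"wy":0,"wz":-8.5},
    {"hand":50,"x":0,"y":0,"z":0,"wx":0,"wy":0,"wz":-8.5},
    {"hand":50,"x":0,"y":0,"z":0,"wx":0,"wy":0,"wz":-8.5},
    {"hand":50,"x":0,"y":0,"z":0,"wx":0,"wy":0,"wz":-8.5},
    {"hand":50,"x":0,"y":0,"z":0,"wx":0,"wy":0,"wz":-8.5},
    {"hand":40,"x":-0.5,"y":0.23,"z":0,"wx":0,"wy":0,"wz":0},
    {"hand":40,"x":-1,"y":0.46,"z":0,"wx":0,"wy":0,"wz":0},
    {"hand":40,"x":-1,"y":0.46,"z":0,"wx":0,"wy":0,"wz":0},
    {"hand":40,"x":-1,"y":0.46,"z":0,"wx":0,"wy":0,"wz":0},
    {"hand":40,"x":-1,"y":0.46,"z":0,"wx":0,"wy":0,"wz":0},
    {"hand":40,"x":-1,"y":0.46,"z":0,"wx":0,"wy":0,"wz":0},
    {"hand":40,"x":-1,"y":0.46,"z":0,"wx":0,"wy":0,"wz":0},
    {"hand":40,"x":-1,"y":0.46,"z":0,"wx":0,"wy":0,"wz":0},
    {"hand":40,"x":-0.5,"y":0.23,"z":0,"wx":0,"wy":0,"wz":0},
    {"hand":40,"x":0,"y":0,"z":0,"wx":0,"wy":0,"wz":0},
  ],
)

```text
time_s: 15.45
position: [0.5066, -0.1704, 0.2611]
tcp_rot: [[0.09, 0.996, -0.0], [0.996, -0.09, 0.0], [0.0, -0.0, -1.0]]
force: [0.1, 0.1, 0.5]
opening: 0.457
```

```bash
cat > pose.py <<'E'
# python3 pose.py x y z lean : target tool z=-D(lean), y horizontal; az -95
import sys,numpy as np
from rig import bot
from scipy.spatial.transform import Rotation as R
s=bot.read_state();p=s["position"];M=s["tcp_rot"]
t=np.array([float(a) for a in sys.argv[1:4]]);l=np.radians(float(sys.argv[4]));az=np.radians(-95)
D=np.array([np.sin(l)*np.cos(az),np.sin(l)*np.sin(az),np.cos(l)])
y=np.array([-np.sin(az),np.cos(az),0]);x=np.cross(y,-D);T=np.c_[x,y,-D]
print("t",round(s["time_s"],2),"pos",p.round(4),"j",s["joint_positions"].round(1),"F",s["force"].round(1),"open",round(s["opening"]*87,1))
print("units now",(M.T@(t-p)/.025).round(3),"turn",R.from_matrix(M.T@T).as_rotvec(degrees=True).round(2),"units after turn",(T.T@(t-p)/.025).round(3))
E
python3 pose.py .5588 -.3175 .1778 35
```

```text
t 15.45 pos [ 0.5066 -0.1704  0.2611] j [-30.6  20.6  92.4  -0.   67.  -25.4] F [0.1 0.1 0.5] open 39.7
units now [-5.669  2.613  3.33 ] turn [ 0.05 35.   -0.19] units after turn [-6.562  2.593 -0.528]
```

>>> move_arm(
  moves=[
    {"hand":40,"x":-1,"y":0.45,"z":0,"wx":0,"wy":0,"wz":0},
    {"hand":40,"x":-1,"y":0.45,"z":0,"wx":0,"wy":0,"wz":0},
    {"hand":40,"x":-1,"y":0.45,"z":0,"wx":0,"wy":0,"wz":0},
    {"hand":40,"x":-1,"y":0.45,"z":0,"wx":0,"wy":0,"wz":0},
    {"hand":40,"x":-1,"y":0.45,"z":0,"wx":0,"wy":0,"wz":0},
    {"hand":40,"x":-0.6,"y":0.3,"z":0,"wx":0,"wy":0,"wz":0},
    {"hand":40,"x":0,"y":0,"z":0,"wx":0,"wy":7,"wz":0},
    {"hand":40,"x":0,"y":0,"z":0,"wx":0,"wy":7,"wz":0},
    {"hand":40,"x":0,"y":0,"z":0,"wx":0,"wy":7,"wz":0},
    {"hand":40,"x":0,"y":0,"z":0,"wx":0,"wy":7,"wz":0},
    {"hand":40,"x":0,"y":0,"z":0,"wx":0,"wy":7,"wz":-0.2},
    {"hand":40,"x":0,"y":0,"z":0,"wx":0,"wy":0,"wz":0},
    {"hand":40,"x":0,"y":0,"z":0,"wx":0,"wy":0,"wz":0},
  ],
)

```text
time_s: 16.75
position: [0.5572, -0.3129, 0.2609]
tcp_rot: [[0.069, 0.996, 0.048], [0.816, -0.084, 0.572], [0.574, -0.0, -0.819]]
force: [0.1, 0.6, 0.1]
opening: 0.456
```

```bash
python3 pose.py .5588 -.3175 .1778 35
```

```text
t 16.75 pos [ 0.5572 -0.3129  0.2609] j [-50.7  39.6  66.1  23.9 100.  -47.1] F [0.1 0.6 0.1] open 39.7
units now [-2.051  0.08   2.62 ] turn [-0.11 -0.01  0.13] units after turn [-2.051  0.08   2.621]
```

>>> move_arm(
  moves=[
    {"hand":40,"x":-0.5,"y":0.04,"z":0.3,"wx":0,"wy":0,"wz":0},
    {"hand":40,"x":-0.8,"y":0.04,"z":0.8,"wx":0,"wy":0,"wz":0},
    {"hand":40,"x":-0.75,"y":0,"z":0.8,"wx":0,"wy":0,"wz":0},
    {"hand":40,"x":0,"y":0,"z":0.72,"wx":0,"wy":0,"wz":0},
    {"hand":40,"x":0,"y":0,"z":0,"wx":0,"wy":0,"wz":0},
    {"hand":40,"x":0,"y":0,"z":0,"wx":0,"wy":0,"wz":0},
  ],
)

```text
time_s: 17.35
position: [0.5597, -0.3177, 0.1791]
tcp_rot: [[0.066, 0.997, 0.049], [0.817, -0.082, 0.571], [0.573, 0.002, -0.82]]
force: [-0.4, -0.2, 0.6]
opening: 0.463
```

```bash
python3 - <<'E'
from h import *
from rig import vision,bot
for n in("top","scene"):
    c=vision.capture(n);pickle.dump(c,open(n+"2.pkl","wb"))
    im=crop(c,(330,140,430,240),0,5) if n=="top" else crop(c,(90,120,210,260),0,4.2)
    cv2.imwrite(f"pics/r1{n}.png",im)
p=bot.read_state()["position"]
print("tcp px",proj(load("top2"),p),proj(load("scene2"),p))
E
python3 pose.py .5638 -.2604 .0959 35
```

```text
tcp px [412.14656707 182.02393855] [128.08444827 172.53487917]
t 17.45 pos [ 0.56   -0.3189  0.18  ] j [-50.8  44.6  69.1  23.5  92.6 -50.6] F [-0.6 -0.4  0.6] open 40.2
units now [ 2.000e-03 -5.600e-02  4.099e+00] turn [0.06 0.15 0.32] units after turn [-0.009 -0.052  4.099]
```

View pics/r1scene.png

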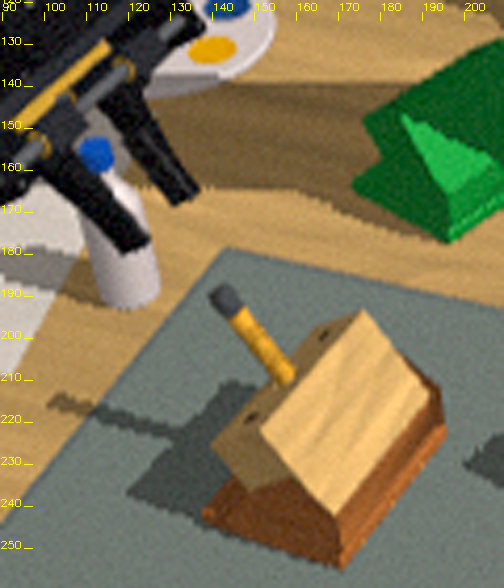

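View pics/r1top.png

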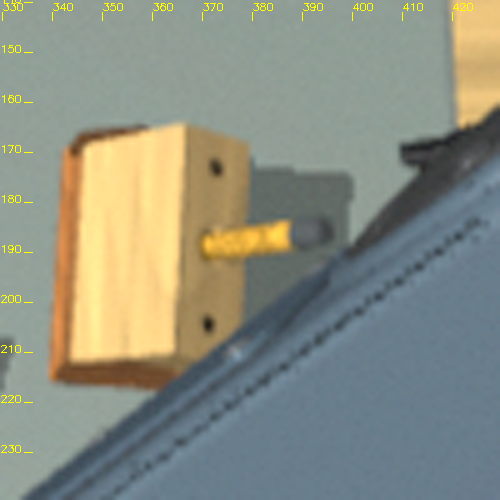

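>>> move_arm(
  moves=[
    {"hand":40,"x":0,"y":-0.05,"z":0.5,"wx":0,"wy":0,"wz":0.3},
    {"hand":40,"x":0,"y":0,"z":0.9,"wx":0,"wy":0,"wz":0},
    {"hand":40,"x":0,"y":0,"z":0.9,"wx":0,"wy":0,"wz":0},
    {"hand":40,"x":0,"y":0,"z":0.9,"wx":0,"wy":0,"wz":0},
    {"hand":40,"x":0,"y":0,"z":0.6,"wx":0,"wy":0,"wz":0},
    {"hand":40,"x":0,"y":0,"z":0.25,"wx":0,"wy":0,"wz":0},
    {"hand":40,"x":0,"y":0,"z":0,"wx":0,"wy":0,"wz":0},
    {"hand":40,"x":0,"y":0,"z":0,"wx":0,"wy":0,"wz":0},
  ],
)

```text
time_s: 18.25
position: [0.5635, -0.2615, 0.0961]
tcp_rot: [[0.072, 0.996, 0.051], [0.817, -0.088, 0.57], [0.572, 0.0, -0.82]]
force: [-0.2, -0.1, 0.2]
opening: 0.462
```

```bash
python3 - <<'E'
from h import *
from rig import vision,bot
for n in("top","scene"):
    c=vision.capture(n);pickle.dump(c,open(n+"2.pkl","wb"))
    im=crop(c,(330,140,430,240),0,5) if n=="top" else crop(c,(110,160,210,260),0,5.5)
    cv2.imwrite(f"pics/r2{n}.png",im)
E
python3 pose.py .5638 -.2604 .0959 35
```

```text
t 18.35 pos [ 0.5635 -0.2618  0.0964] j [-47.6  48.1  77.2  25.3  80.8 -52.5] F [-0.3  0.3 -0.1] open 40.1
units now [0.034 0.008 0.048] turn [ 0.09  0.09 -0.06] units after turn [0.034 0.008 0.048]
```

View pics/r2scene.png

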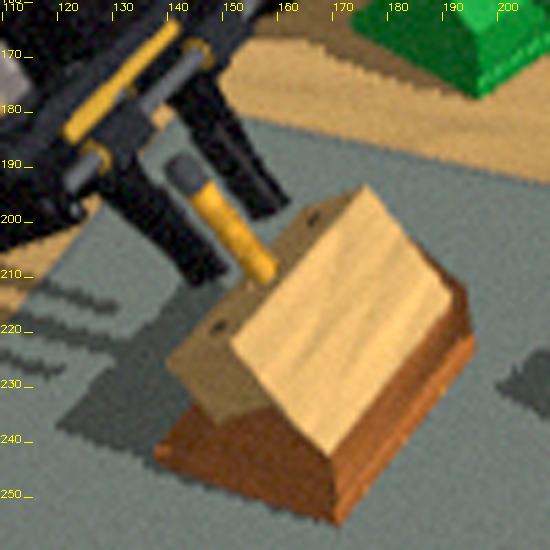

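View pics/r2top.png

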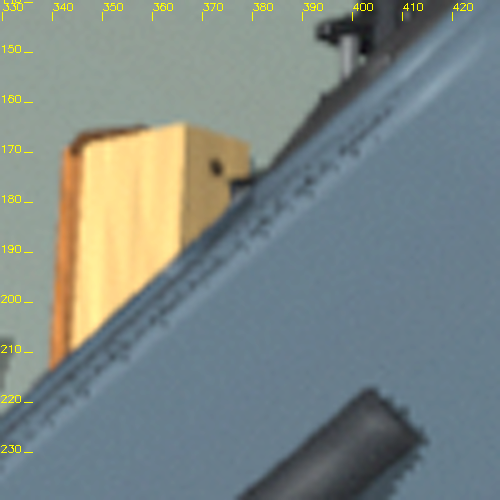

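>>> move_arm(
  moves=[
    {"hand":0,"x":0,"y":0,"z":0,"wx":0,"wy":0,"wz":0},
    {"hand":0,"x":0,"y":0,"z":0,"wx":0,"wy":0,"wz":0},
    {"hand":0,"x":0,"y":0,"z":0,"wx":0,"wy":0,"wz":0},
    {"hand":0,"x":0,"y":0,"z":0,"wx":0,"wy":0,"wz":0},
    {"hand":0,"x":0,"y":0,"z":0,"wx":0,"wy":0,"wz":0},
    {"hand":0,"x":0,"y":0,"z":0,"wx":0,"wy":0,"wz":0},
  ],
)

```text
time_s: 18.95
position: [0.563, -0.2607, 0.0956]
tcp_rot: [[0.073, 0.996, 0.05], [0.816, -0.088, 0.571], [0.573, -0.001, -0.819]]
force: [-0.3, -0.4, -0.1]
opening: 0.163
```

```bash
python3 pose.py .5638 -.2604 .0959 35;python3 - <<'E'
from rig import bot
s=bot.read_state();print(s["position"],s["tcp_rot"].tolist(),s["moment"])
E
```

```text
t 18.95 pos [ 0.563  -0.2607  0.0956] j [-47.6  48.2  77.3  25.3  80.8 -52.5] F [-0.3 -0.4 -0.1] open 14.2
units now [ 0.02   0.029 -0.001] turn [-0.    0.01 -0.09] units after turn [ 0.02   0.029 -0.001]
[ 0.56303489 -0.26073545  0.09559778] [[0.07295568486245954, 0.996084422801938, 0.04993286190055041], [0.815989077775285, -0.08840222270743094, 0.5712677760663782], [0.5734451089665769, -0.000932561909865746, -0.8192434542494649]] [-0.30750037 -0.08057257 -0.044514  ]
```

>>> move_arm(
  moves=[
    {"hand":0,"x":0.05,"y":0,"z":-0.1,"wx":0,"wy":0,"wz":0},
    {"hand":0,"x":0,"y":0,"z":-0.3,"wx":0,"wy":0,"wz":0},
    {"hand":0,"x":0,"y":0,"z":-0.4,"wx":0,"wy":0,"wz":0},
    {"hand":0,"x":0,"y":0,"z":-0.2,"wx":0,"wy":0,"wz":0},
    {"hand":0,"x":0,"y":0,"z":0,"wx":0,"wy":0,"wz":0},
  ],
)

```text
time_s: 19.45
position: [0.5623, -0.2752, 0.1178]
tcp_rot: [[0.073, 0.996, 0.052], [0.817, -0.089, 0.57], [0.572, 0.001, -0.82]]
force: [-0.0, -0.1, -1.5]
opening: 0.162
```

```bash
python3 pose.py .563 -.2607 .0956 35
```

```text
t 19.45 pos [ 0.5623 -0.2752  0.1178] j [-48.4  47.   75.6  24.8  83.6 -51.9] F [-0.  -0.1 -1.5] open 14.1
units now [-0.03  -0.024  1.061] turn [ 0.1   0.11 -0.06] units after turn [-0.032 -0.022  1.061]
```

Low force (about 1.1 N of that is the punch's weight). I'll pull it the rest of the way out.

>>> move_arm(
  moves=[
    {"hand":0,"x":0,"y":0,"z":-0.3,"wx":0,"wy":0,"wz":0},
    {"hand":0,"x":0,"y":0,"z":-0.5,"wx":0,"wy":0,"wz":0},
    {"hand":0,"x":0,"y":0,"z":-0.6,"wx":0,"wy":0,"wz":0},
    {"hand":0,"x":0,"y":0,"z":-0.6,"wx":0,"wy":0,"wz":0},
    {"hand":0,"x":0,"y":0,"z":0,"wx":0,"wy":0,"wz":0},
    {"hand":0,"x":0,"y":0,"z":0,"wx":0,"wy":0,"wz":0},
  ],
)

```text
time_s: 20.05
position: [0.5593, -0.3028, 0.158]
tcp_rot: [[0.073, 0.996, 0.05], [0.816, -0.089, 0.571], [0.573, -0.001, -0.819]]
force: [-0.6, 0.9, -0.5]
opening: 0.161
```

```bash
python3 - <<'E'
from h import *
from rig import vision,bot
for n in("scene",):
    c=vision.capture(n);pickle.dump(c,open(n+"2.pkl","wb"))
    cv2.imwrite(f"pics/r3{n}.png",crop(c,(100,140,200,240),0,5.5))
E
python3 pose.py .563 -.2607 .0956 35
```

```text
t 20.1 pos [ 0.559  -0.3022  0.1575] j [-50.1  45.3  71.8  23.9  89.4 -50.9] F [-0.7 -0.4 -1.8] open 13.9
units now [-0.057  0.016  2.985] turn [-0.04 -0.03 -0.11] units after turn [-0.055  0.013  2.985]
```

View pics/r3scene.png

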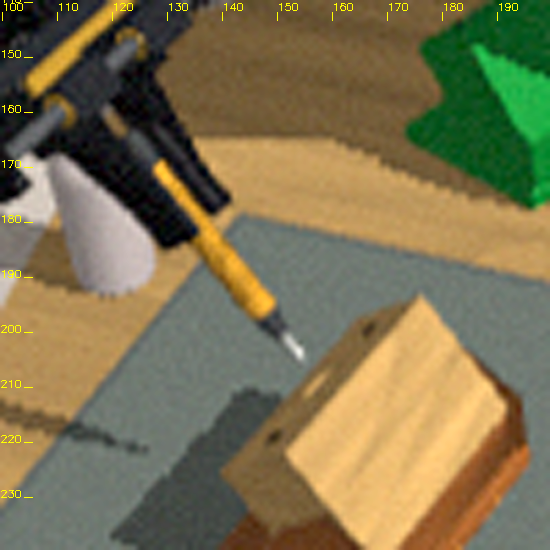

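```bash
python3 - <<'E'
from h import *
s=load("scene2");print(proj(s,[.5628,-.2586,.095]),"seen 154.8,205")
E
```

```text
[155.02920814 204.38950424] seen 154.8,205
```

>>> move_arm(
  moves=[
    {"hand":0,"x":0,"y":0,"z":-0.5,"wx":0,"wy":0,"wz":0},
    {"hand":0,"x":0,"y":0,"z":-0.8,"wx":0,"wy":0,"wz":0},
    {"hand":0,"x":0,"y":0,"z":-0.8,"wx":0,"wy":0,"wz":0},
    {"hand":0,"x":0,"y":0,"z":0,"wx":0,"wy":-3.5,"wz":0},
    {"hand":0,"x":0,"y":0,"z":0,"wx":0,"wy":-7,"wz":0},
    {"hand":0,"x":0,"y":0,"z":0,"wx":0,"wy":-7,"wz":0},
    {"hand":0,"x":0,"y":0,"z":0,"wx":0,"wy":-7,"wz":0},
    {"hand":0,"x":0,"y":0,"z":0,"wx":0,"wy":-7,"wz":0},
    {"hand":0,"x":0,"y":0,"z":0,"wx":0,"wy":-3.5,"wz":0},
    {"hand":0,"x":0,"y":0,"z":-0.5,"wx":0,"wy":0,"wz":0},
    {"hand":0,"x":0,"y":0,"z":-0.8,"wx":0,"wy":0,"wz":0},
    {"hand":0,"x":0,"y":0,"z":-0.5,"wx":0,"wy":0,"wz":0},
    {"hand":0,"x":0,"y":0,"z":0,"wx":0,"wy":0,"wz":0},
  ],
)

```text
time_s: 21.4
position: [0.558, -0.3343, 0.2487]
tcp_rot: [[0.089, 0.996, 0.003], [0.996, -0.089, -0.003], [-0.003, 0.004, -1.0]]
force: [0.8, -0.1, -1.9]
opening: 0.155
```

```bash
python3 pose.py .5775 .2384 .22 0
```

```text
t 21.4 pos [ 0.558  -0.3343  0.2487] j [-40.7  30.7  76.7   0.   72.4 -35.6] F [ 0.8 -0.1 -1.9] open 13.5
units now [22.888 -1.271  1.087] turn [ 0.2   0.15 -0.12] units after turn [22.888 -1.22   1.149]
```

>>> move_arm(
  moves=[
    {"hand":0,"x":0.4,"y":0,"z":0,"wx":0,"wy":0,"wz":0},
    {"hand":0,"x":0.8,"y":-0.05,"z":0,"wx":0,"wy":0,"wz":0},
    {"hand":0,"x":1,"y":-0.05,"z":0,"wx":0,"wy":0,"wz":0},
    {"hand":0,"x":1,"y":-0.05,"z":0,"wx":0,"wy":0,"wz":0},
    {"hand":0,"x":1,"y":-0.05,"z":0,"wx":0,"wy":0,"wz":0},
    {"hand":0,"x":1,"y":-0.05,"z":0,"wx":0,"wy":0,"wz":0},
    {"hand":0,"x":1,"y":-0.05,"z":0,"wx":0,"wy":0,"wz":0},
    {"hand":0,"x":1,"y":-0.05,"z":0,"wx":0,"wy":0,"wz":0},
    {"hand":0,"x":1,"y":-0.05,"z":0,"wx":0,"wy":0,"wz":0},
    {"hand":0,"x":1,"y":-0.05,"z":0,"wx":0,"wy":0,"wz":0},
    {"hand":0,"x":1,"y":-0.05,"z":0,"wx":0,"wy":0,"wz":0},
    {"hand":0,"x":1,"y":-0.05,"z":0,"wx":0,"wy":0,"wz":0},
    {"hand":0,"x":1,"y":-0.05,"z":0,"wx":0,"wy":0,"wz":0},
    {"hand":0,"x":1,"y":-0.05,"z":0,"wx":0,"wy":0,"wz":0},
    {"hand":0,"x":1,"y":-0.05,"z":0,"wx":0,"wy":0,"wz":0},
    {"hand":0,"x":1,"y":-0.05,"z":0,"wx":0,"wy":0,"wz":0},
    {"hand":0,"x":1,"y":-0.05,"z":0,"wx":0,"wy":0,"wz":0},
    {"hand":0,"x":1,"y":-0.05,"z":0,"wx":0,"wy":0,"wz":0},
    {"hand":0,"x":1,"y":-0.05,"z":0,"wx":0,"wy":0,"wz":0},
    {"hand":0,"x":0.6,"y":-0.05,"z":0,"wx":0,"wy":0,"wz":0},
  ],
)

```text
time_s: 23.4
position: [0.5726, 0.1407, 0.2448]
tcp_rot: [[0.086, 0.996, -0.004], [0.996, -0.086, 0.001], [0.001, -0.004, -1.0]]
force: [-0.4, -0.2, -1.1]
opening: 0.158
```

```bash
python3 pose.py .5775 .2384 .19 0
```

```text
t 23.4 pos [0.5726 0.1407 0.2448] j [ 2.9 26.2 85.7  0.1 68.4  7.8] F [-0.4 -0.2 -1.1] open 13.7
units now [ 3.908 -0.132  2.194] turn [-0.25 -0.04  0.06] units after turn [ 3.909 -0.146  2.191]
```

>>> move_arm(
  moves=[
    {"hand":0,"x":0.8,"y":0,"z":0,"wx":0,"wy":0,"wz":0},
    {"hand":0,"x":1,"y":0,"z":0.2,"wx":0,"wy":0,"wz":0},
    {"hand":0,"x":1,"y":-0.05,"z":0.5,"wx":0,"wy":0,"wz":0},
    {"hand":0,"x":0.7,"y":-0.05,"z":0.8,"wx":0,"wy":0,"wz":0},
    {"hand":0,"x":0.3,"y":0,"z":0.6,"wx":0,"wy":0,"wz":0},
    {"hand":0,"x":0,"y":0,"z":0.1,"wx":0,"wy":0,"wz":0},
    {"hand":0,"x":0,"y":0,"z":0,"wx":0,"wy":0,"wz":0},
    {"hand":0,"x":0,"y":0,"z":0,"wx":0,"wy":0,"wz":0},
  ],
)

```text
time_s: 24.2
position: [0.5809, 0.2318, 0.1913]
tcp_rot: [[0.089, 0.996, -0.0], [0.996, -0.089, -0.0], [-0.0, -0.0, -1.0]]
force: [-0.6, -0.1, -2.0]
opening: 0.16
```

```bash
python3 - <<'E'
from h import *
from rig import vision,bot
for n in("top","scene"):
    c=vision.capture(n);pickle.dump(c,open(n+"3.pkl","wb"))
    cv2.imwrite(f"pics/u1{n}.png",crop(c,(320,190,380,280),0,6.5) if n=="scene" else crop(c,(140,140,220,220),0,7))
p=bot.read_state();q=p["position"]+.0763*p["tcp_rot"][:,2];print("tip pred",q,proj(load("top3"),q),proj(load("scene3"),q))
E
python3 pose.py .5775 .2384 .19 0
```

```text
tip pred [0.58125143 0.23190913 0.11549635] [174.74126797 180.67662982] [345.71633475 248.85343827]
t 24.3 pos [0.5812 0.2319 0.1918] j [11.5 32.2 83.8  0.  63.9 16.7] F [-0.4  0.  -1.1] open 13.6
units now [ 0.246 -0.171  0.072] turn [ 0.04 -0.02 -0.13] units after turn [ 0.247 -0.17   0.072]
```

View pics/u1scene.png

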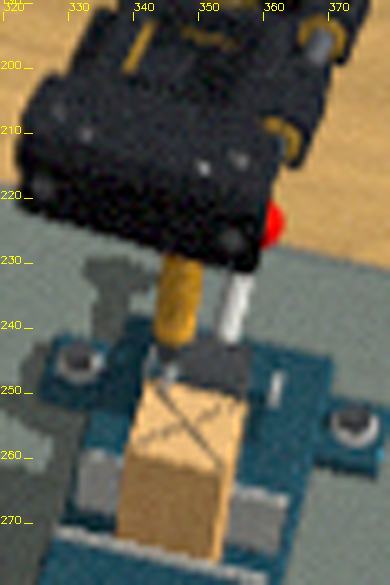

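View pics/u1top.png

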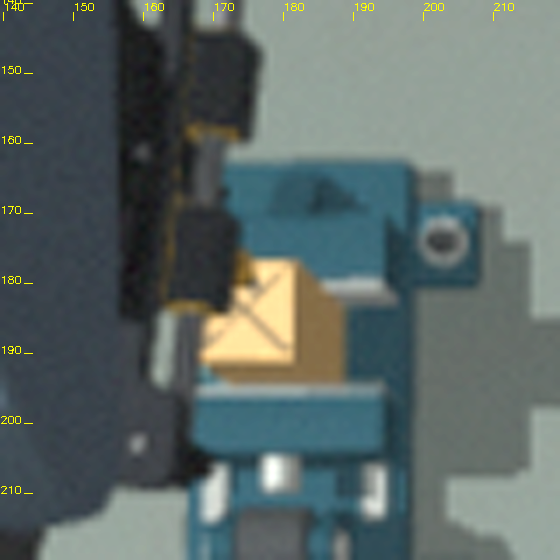

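>>> move_arm(
  moves=[
    {"hand":0,"x":0.12,"y":-0.08,"z":0,"wx":0,"wy":0,"wz":0},
    {"hand":0,"x":0.1,"y":-0.07,"z":0.2,"wx":0,"wy":0,"wz":0},
    {"hand":0,"x":0,"y":0,"z":0.25,"wx":0,"wy":0,"wz":0},
    {"hand":0,"x":0,"y":0,"z":0.2,"wx":0,"wy":0,"wz":0},
    {"hand":0,"x":0,"y":0,"z":0,"wx":0,"wy":0,"wz":0},
    {"hand":0,"x":0,"y":0,"z":0,"wx":0,"wy":0,"wz":0},
  ],
)

```text
time_s: 24.9
position: [0.577, 0.2384, 0.174]
tcp_rot: [[0.088, 0.996, -0.002], [0.996, -0.088, -0.0], [-0.0, -0.002, -1.0]]
force: [-0.2, 0.1, -1.2]
opening: 0.156
```

```bash
python3 - <<'E'
from h import *
from rig import vision,bot
for n in("top","scene"):
    c=vision.capture(n);pickle.dump(c,open(n+"3.pkl","wb"))
    cv2.imwrite(f"pics/u2{n}.png",crop(c,(330,230,370,280),0,11) if n=="scene" else crop(c,(155,160,205,205),0,11))
p=bot.read_state();q=p["position"]+.0763*p["tcp_rot"][:,2];print("tip pred",q,proj(load("top3"),q),proj(load("scene3"),q))
E
python3 pose.py .5775 .2384 .1703 0
```

```text
tip pred [0.57729367 0.23849534 0.0982379 ] [173.78845867 183.80780004] [348.18047627 253.50949884]
t 25.0 pos [0.5774 0.2385 0.1745] j [12.2 33.4 84.8  0.  61.9 17.3] F [-0.3 -0.4 -1.2] open 14.2
units now [-0.003  0.006  0.17 ] turn [-0.05 -0.   -0.07] units after turn [-0.003  0.006  0.17 ]
```

View pics/u2scene.png

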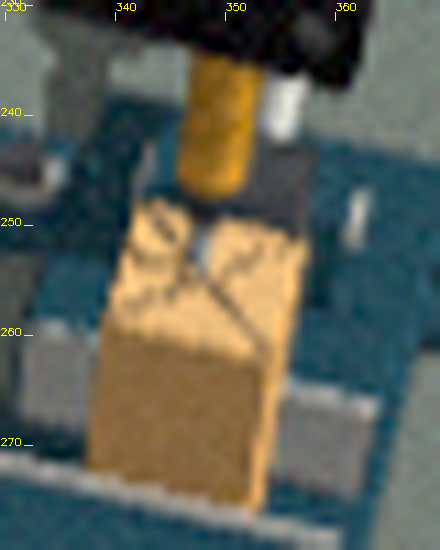

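View pics/u2top.png

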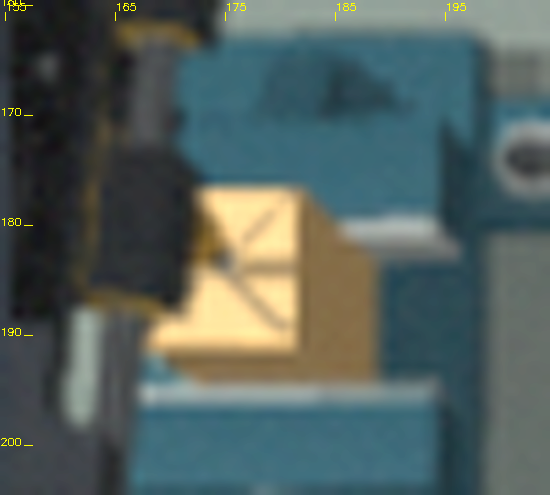

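>>> move_arm(
  moves=[
    {"hand":0,"x":0,"y":-0.04,"z":0.06,"wx":0,"wy":0,"wz":0},
    {"hand":0,"x":0,"y":0,"z":0.06,"wx":0,"wy":0,"wz":0},
    {"hand":0,"x":0,"y":0,"z":0.03,"wx":0,"wy":0,"wz":0},
    {"hand":0,"x":0,"y":0,"z":0,"wx":0,"wy":0,"wz":0},
    {"hand":0,"x":0,"y":0,"z":0,"wx":0,"wy":0,"wz":0},
  ],
)

```text
time_s: 25.5
position: [0.5764, 0.2386, 0.1712]
tcp_rot: [[0.088, 0.996, -0.0], [0.996, -0.088, 0.0], [0.0, -0.0, -1.0]]
force: [0.8, -0.3, 1.8]
opening: 0.156
```

```bash
python3 - <<'E'
from h import *
from rig import vision,bot
for n in("top","scene"):
    c=vision.capture(n);pickle.dump(c,open(n+"3.pkl","wb"))
    cv2.imwrite(f"pics/u3{n}.png",crop(c,(333,242,363,267),0,20) if n=="scene" else crop(c,(165,172,195,197),0,20))
p=bot.read_state();q=p["position"]+.0763*p["tcp_rot"][:,2];print("tip pred",q,proj(load("top3"),q),proj(load("scene3"),q))
E
python3 pose.py .5775 .2384 .1703 0
```

```text
tip pred [0.57634971 0.23864785 0.0948371 ] [174.06956608 184.47425353] [348.17980918 254.2469616 ]
t 25.6 pos [0.5764 0.2386 0.1711] j [12.2 33.5 85.1  0.  61.4 17.3] F [-0.5 -0.2  2.5] open 13.6
units now [-0.005  0.045  0.033] turn [-0.03 -0.01 -0.06] units after turn [-0.005  0.045  0.033]
```

View pics/u3scene.png

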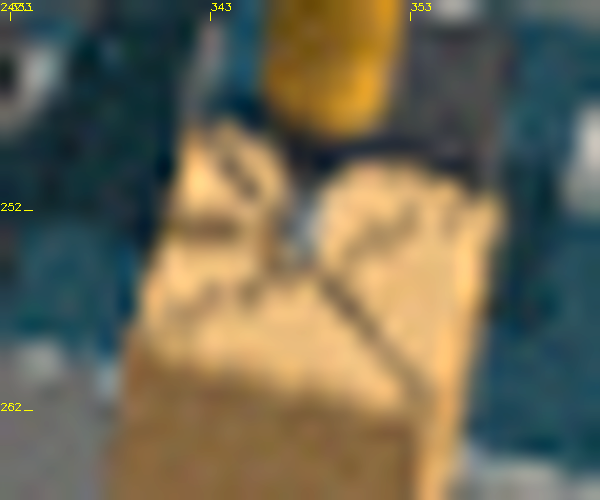

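View pics/u3top.png

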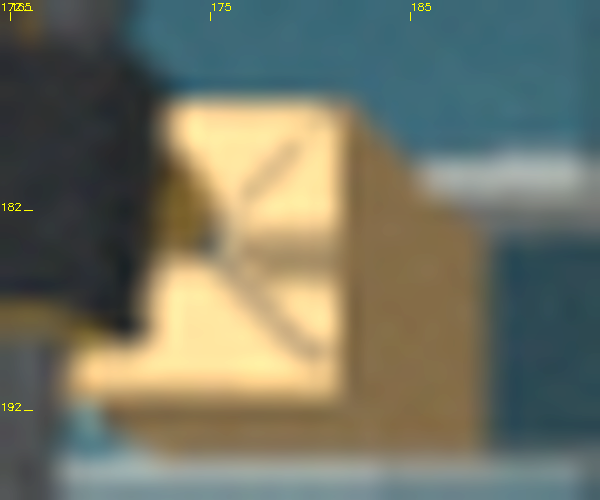

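>>> move_arm(
  moves=[
    {"hand":0,"x":0,"y":0,"z":0.08,"wx":0,"wy":0,"wz":0},
    {"hand":0,"x":0,"y":0,"z":0.08,"wx":0,"wy":0,"wz":0},
  ],
)

```text
time_s: 25.8
position: [0.5765, 0.2386, 0.1674]
tcp_rot: [[0.088, 0.996, -0.0], [0.996, -0.088, 0.0], [0.0, -0.0, -1.0]]
force: [-0.7, -0.0, 8.3]
opening: 0.159
```

>>> move_arm(
  moves=[
    {"hand":0,"x":0,"y":0,"z":0.08,"wx":0,"wy":0,"wz":0},
    {"hand":0,"x":0,"y":0,"z":0.06,"wx":0,"wy":0,"wz":0},
    {"hand":0,"x":0,"y":0,"z":0,"wx":0,"wy":0,"wz":0},
  ],
)

```text
time_s: 26.1
position: [0.5767, 0.2388, 0.1648]
tcp_rot: [[0.088, 0.996, 0.001], [0.996, -0.088, 0.001], [0.001, 0.0, -1.0]]
force: [-2.4, -0.8, 10.9]
opening: 0.16
```

>>> move_arm(
  moves=[
    {"hand":0,"x":0,"y":0,"z":0.06,"wx":0,"wy":0,"wz":0},
    {"hand":0,"x":0,"y":0,"z":0,"wx":0,"wy":0,"wz":0},
  ],
)

```text
time_s: 26.3
position: [0.5768, 0.2388, 0.1636]
tcp_rot: [[0.088, 0.996, 0.001], [0.996, -0.088, 0.001], [0.001, 0.001, -1.0]]
force: [-1.7, -0.4, 12.1]
opening: 0.159
```

```bash
python3 - <<'E'
from h import *
from rig import vision,bot
for n in("top","scene"):
    c=vision.capture(n);pickle.dump(c,open(n+"4.pkl","wb"))
    cv2.imwrite(f"pics/u4{n}.png",crop(c,(325,210,375,270),0,9) if n=="scene" else crop(c,(165,172,195,197),0,20))
s=bot.read_state();print(s["force"],s["moment"],s["position"])
E
```

```text
[-3.10965149 -1.11761432 11.34472154] [-0.12576327  0.50956368  0.00424629] [0.57678288 0.23879974 0.16379028]
```

View pics/u4scene.png

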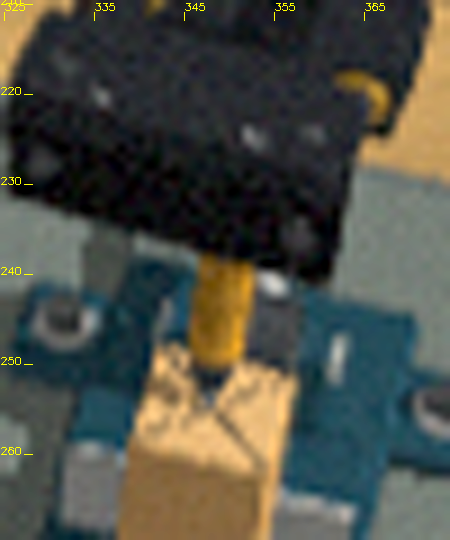

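View pics/u4top.png

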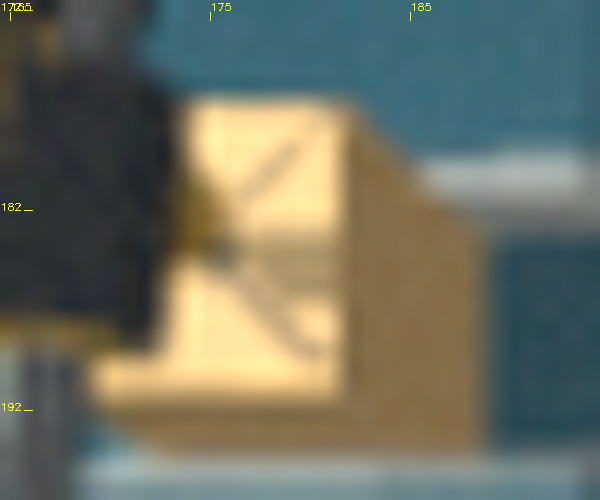

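>>> move_arm(
  moves=[
    {"hand":0,"x":0,"y":0,"z":0.06,"wx":0,"wy":0,"wz":0},
    {"hand":0,"x":0,"y":0,"z":0,"wx":0,"wy":0,"wz":0},
  ],
)

```text
time_s: 26.6
position: [0.5768, 0.2388, 0.1625]
tcp_rot: [[0.088, 0.996, 0.001], [0.996, -0.088, 0.001], [0.001, 0.001, -1.0]]
force: [-2.1, -0.7, 13.1]
opening: 0.157
```

>>> move_arm(
  moves=[
    {"hand":0,"x":0,"y":0,"z":0.06,"wx":0,"wy":0,"wz":0},
    {"hand":0,"x":0,"y":0,"z":0,"wx":0,"wy":0,"wz":0},
  ],
)

```text
time_s: 26.8
position: [0.5769, 0.2388, 0.1613]
tcp_rot: [[0.088, 0.996, 0.001], [0.996, -0.088, 0.001], [0.001, 0.001, -1.0]]
force: [-2.4, 0.0, 14.8]
opening: 0.16
```

>>> move_arm(
  moves=[
    {"hand":0,"x":0,"y":0,"z":0.06,"wx":0,"wy":0,"wz":0},
    {"hand":0,"x":0,"y":0,"z":0,"wx":0,"wy":0,"wz":0},
  ],
)

```text
time_s: 27.0
position: [0.5771, 0.2389, 0.1607]
tcp_rot: [[0.088, 0.996, 0.002], [0.996, -0.088, 0.001], [0.001, 0.002, -1.0]]
force: [-4.0, -0.8, 18.2]
opening: 0.163
```

>>> move_arm(
  moves=[
    {"hand":0,"x":0,"y":0,"z":0.06,"wx":0,"wy":0,"wz":0},
    {"hand":0,"x":0,"y":0,"z":0,"wx":0,"wy":0,"wz":0},
  ],
)

```text
time_s: 27.2
position: [0.5774, 0.2391, 0.1604]
tcp_rot: [[0.088, 0.996, 0.003], [0.996, -0.088, 0.001], [0.001, 0.003, -1.0]]
force: [-4.5, -0.1, 22.7]
opening: 0.159
```

```bash
python3 - <<'E'
from h import *
from rig import vision,bot
for n in("scene",):
    c=vision.capture(n);pickle.dump(c,open(n+"4.pkl","wb"))
    cv2.imwrite(f"pics/u5{n}.png",crop(c,(325,210,375,270),0,9) if n=="scene" else crop(c,(165,172,195,197),0,20))
s=bot.read_state();print(s["force"],s["moment"],s["position"])
E
```

```text
[-4.2894789  -0.05561761 22.85648127] [-0.16053005  1.06371157 -0.00425432] [0.57740554 0.23905257 0.16034478]
```

View pics/u5scene.png

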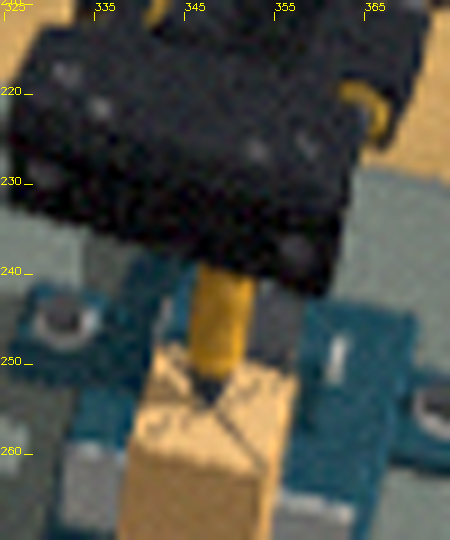

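Force rises stiffly at 10.7 mm of travel, so the point is at its stop and well past the trip. The tip is on the crossing at about (347.5,254). Now I'll lift and carry it back.

>>> move_arm(
  moves=[
    {"hand":0,"x":0,"y":0,"z":-0.3,"wx":0,"wy":0,"wz":0},
    {"hand":0,"x":0,"y":0,"z":-0.5,"wx":0,"wy":0,"wz":0},
    {"hand":0,"x":0,"y":0,"z":-0.8,"wx":0,"wy":0,"wz":0},
    {"hand":0,"x":0,"y":0,"z":-1,"wx":0,"wy":0,"wz":0},
    {"hand":0,"x":0,"y":0,"z":-1,"wx":0,"wy":0,"wz":0},
    {"hand":0,"x":-0.3,"y":0,"z":-0.4,"wx":0,"wy":0,"wz":0},
    {"hand":0,"x":-0.7,"y":0,"z":0,"wx":0,"wy":0,"wz":0},
    {"hand":0,"x":-1,"y":0.06,"z":0,"wx":0,"wy":0,"wz":0},
    {"hand":0,"x":-1,"y":0.06,"z":0,"wx":0,"wy":0,"wz":0},
    {"hand":0,"x":-1,"y":0.06,"z":0,"wx":0,"wy":0,"wz":0},
    {"hand":0,"x":-1,"y":0.06,"z":0,"wx":0,"wy":0,"wz":0},
    {"hand":0,"x":-1,"y":0.06,"z":0,"wx":0,"wy":0,"wz":0},
    {"hand":0,"x":-1,"y":0.06,"z":0,"wx":0,"wy":0,"wz":0},
    {"hand":0,"x":-1,"y":0.06,"z":0,"wx":0,"wy":0,"wz":0},
    {"hand":0,"x":-1,"y":0.06,"z":0,"wx":0,"wy":0,"wz":0},
    {"hand":0,"x":-1,"y":0.06,"z":0,"wx":0,"wy":0,"wz":0},
    {"hand":0,"x":-1,"y":0.06,"z":0,"wx":0,"wy":0,"wz":0},
    {"hand":0,"x":-1,"y":0.06,"z":0,"wx":0,"wy":0,"wz":0},
    {"hand":0,"x":-1,"y":0.06,"z":0,"wx":0,"wy":0,"wz":0},
    {"hand":0,"x":-1,"y":0.06,"z":0,"wx":0,"wy":0,"wz":0},
  ],
)

```text
time_s: 29.25
position: [0.5625, -0.1136, 0.2535]
tcp_rot: [[0.089, 0.996, -0.006], [0.996, -0.089, 0.001], [0.001, -0.006, -1.0]]
force: [-0.1, 1.3, -1.3]
opening: 0.159
```

```bash
python3 - <<'E'
from h import *
from rig import vision,bot
for n in("top","scene"):
    c=vision.capture(n);pickle.dump(c,open(n+"5.pkl","wb"))
cv2.imwrite("pics/w1.png",np.hstack([crop(load("scene5"),(325,215,385,285),0,6),crop(load("scene5"),(160,130,230,200),0,6)]))
p=bot.read_state();q=p["position"]+.0763*p["tcp_rot"][:,2];print("tip pred",q,proj(load("top5"),q),proj(load("scene5"),q))
E
python3 pose.py .558 -.335 .245 0
```

```text
tip pred [ 0.56273687 -0.11580857  0.17733766] [322.08043741 181.69548228] [204.34810352 191.12912349]
t 29.35 pos [ 0.5631 -0.1158  0.2536] j [-22.7  24.4  87.2  -0.1  68.6 -17.3] F [ 0.6 -0.4 -1.2] open 14.0
units now [-8.75   0.611  0.351] turn [-0.26  0.06 -0.32] units after turn [-8.754  0.562  0.345]
```

View pics/w1.png

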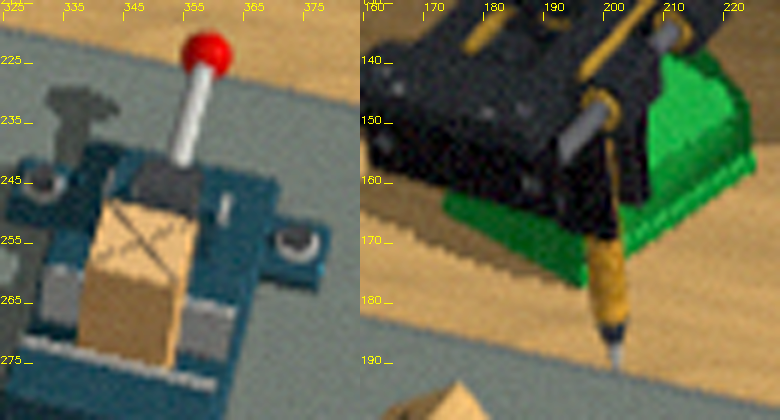

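>>> move_arm(
  moves=[
    {"hand":0,"x":0,"y":0,"z":0,"wx":0,"wy":0,"wz":0},
    {"hand":0,"x":0,"y":0,"z":0,"wx":0,"wy":0,"wz":0},
    {"hand":0,"x":0,"y":0,"z":0,"wx":0,"wy":0,"wz":0},
  ],
)

```text
time_s: 29.65
position: [0.5643, -0.1109, 0.2552]
tcp_rot: [[0.087, 0.996, -0.002], [0.996, -0.087, 0.001], [0.001, -0.002, -1.0]]
force: [-0.9, 0.5, -2.0]
opening: 0.162
```

```bash
python3 - <<'E'
from h import *
from rig import vision,bot
p=bot.read_state()
for n in("top","scene"):
    c=vision.capture(n);pickle.dump(c,open(n+"5.pkl","wb"))
cv2.imwrite("pics/w2.png",np.hstack([crop(load("top5"),(285,150,345,210),0,6.5),crop(load("scene5"),(170,140,230,200),0,6.5)]))
z=p["tcp_rot"][:,2]
for k in(0,.0463,.0763):
    q=p["position"]+k*z;print(k,q.round(4),proj(load("top5"),q).round(1),proj(load("scene5"),q).round(1))
E
python3 pose.py .558 -.335 .245 0
```

```text
0 [ 0.5643 -0.1109  0.2552] [324.3 172.9] [203.1 165.5]
0.0463 [ 0.5641 -0.1109  0.2089] [321.6 178. ] [204.9 181.5]
0.0763 [ 0.5641 -0.1109  0.1789] [320. 181.] [206.  191.4]
t 29.75 pos [ 0.5646 -0.1109  0.2556] j [-22.2  24.3  87.1  -0.   68.7 -17.2] F [ 0.4 -0.  -1.8] open 13.3
units now [-8.952  0.518  0.421] turn [-0.09 -0.01  0.01] units after turn [-8.952  0.519  0.423]
```

View pics/w2.png

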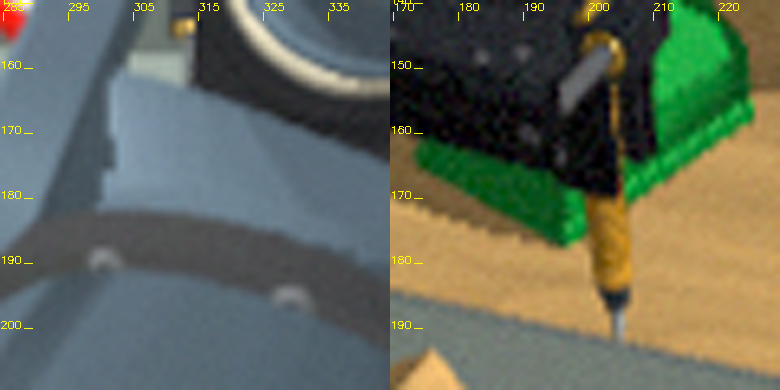

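```bash
python3 - <<'E'
from h import *
def rows(c,v0,v1,a,b):
    I=c["image"].astype(float);S=I[...,0]-I[...,2];o=[]
    for v in range(v0,v1):
        w=np.clip(S[v,a:b]-55,0,None)
        if w.sum()>60:o.append((w@np.arange(a,b)/w.sum(),v))
    return np.array(o)
def cmp(nm,c,pos,z,v0,v1,a,b,sc=1):
    o=rows(c,v0,v1,a,b);k=np.polyfit(o[:,1],o[:,0],1)
    p0=proj(c,pos);p1=proj(c,np.array(pos)+.0763*np.array(z));sl=(p1[0]-p0[0])/(p1[1]-p0[1])
    vm=o[:,1].mean();print(nm,len(o),"slope",k[0].round(3),"pred",sl.round(3),"ddeg",np.degrees(np.arctan(k[0])-np.arctan(sl)).round(2),"du at mid",(np.polyval(k,vm)-(p0[0]+sl*(vm-p0[1]))).round(2)); print(o.round(1).tolist())
cmp("now",load("scene5"),[.5645,-.1109,.2554],[-.002,.001,-1],171,183,195,210)
cmp("pre contact",load("scene3"),[.5764,.2386,.1711],[0,0,-1],237,247,342,354)
cmp("at stop",load("scene4"),[.5774,.2391,.1604],[.003,.001,-1],241,250,342,354)
# r3: tilted
c=load("scene2");I=c["image"].astype(float)
cmp("rack out",c,[.559,-.3022,.1575],[.05,.571,-.819],172,196,125,152)
E
```

```text
now 12 slope -0.179 pred 0.114 ddeg -16.61 du at mid -0.11
[[204.3, 171.0], [204.5, 172.0], [205.1, 173.0], [205.2, 174.0], [204.9, 175.0], [204.9, 176.0], [204.8, 177.0], [203.7, 178.0], [202.8, 179.0], [202.9, 180.0], [203.1, 181.0], [203.6, 182.0]]
pre contact 10 slope -0.162 pred -0.152 ddeg -0.58 du at mid 0.44
[[350.9, 237.0], [351.3, 238.0], [350.8, 239.0], [350.9, 240.0], [350.7, 241.0], [350.6, 242.0], [350.4, 243.0], [350.3, 244.0], [349.8, 245.0], [349.6, 246.0]]
at stop 9 slope -0.188 pred -0.151 ddeg -2.08 du at mid 0.17
[[350.6, 241.0], [350.4, 242.0], [350.3, 243.0], [350.2, 244.0], [349.8, 245.0], [349.8, 246.0], [349.8, 247.0], [349.6, 248.0], [348.7, 249.0]]
rack out 24 slope 0.216 pred 0.806 ddeg -26.69 du at mid 1.34
[[137.3, 172.0], [137.6, 173.0], [138.6, 174.0], [138.8, 175.0], [138.9, 176.0], [139.7, 177.0], [140.1, 178.0], [138.2, 179.0], [137.3, 180.0], [137.5, 181.0], [137.8, 182.0], [137.7, 183.0], [138.3, 184.0], [138.6, 185.0], [138.7, 186.0], [139.2, 187.0], [140.0, 188.0], [140.1, 189.0], [140.6, 190.0], [141.1, 191.0], [140.9, 192.0], [142.5, 193.0], [144.3, 194.0], [144.5, 195.0]]
```

>>> move_arm(
  moves=[
    {"hand":0,"x":-0.5,"y":0,"z":0,"wx":0,"wy":0,"wz":0},
    {"hand":0,"x":-1,"y":0.06,"z":0,"wx":0,"wy":0,"wz":0},
    {"hand":0,"x":-1,"y":0.06,"z":0,"wx":0,"wy":0,"wz":0},
    {"hand":0,"x":-1,"y":0.06,"z":0,"wx":0,"wy":0,"wz":0},
    {"hand":0,"x":-1,"y":0.06,"z":0,"wx":0,"wy":0,"wz":0},
    {"hand":0,"x":-1,"y":0.06,"z":0,"wx":0,"wy":0,"wz":0},
    {"hand":0,"x":-1,"y":0.06,"z":0,"wx":0,"wy":0,"wz":0},
    {"hand":0,"x":-1,"y":0.06,"z":0,"wx":0,"wy":0,"wz":0},
    {"hand":0,"x":-1,"y":0.06,"z":0,"wx":0,"wy":0,"wz":0},
    {"hand":0,"x":-0.5,"y":0.04,"z":0.3,"wx":0,"wy":0,"wz":0},
    {"hand":0,"x":0,"y":0,"z":0.8,"wx":0,"wy":0,"wz":0},
    {"hand":0,"x":0,"y":0,"z":0.8,"wx":0,"wy":3.5,"wz":0},
    {"hand":0,"x":0,"y":0,"z":0,"wx":0,"wy":7,"wz":0},
    {"hand":0,"x":0,"y":0,"z":0,"wx":0,"wy":7,"wz":0},
    {"hand":0,"x":0,"y":0,"z":0,"wx":0,"wy":7,"wz":0},
    {"hand":0,"x":0,"y":0,"z":0,"wx":0,"wy":7,"wz":0},
    {"hand":0,"x":0,"y":0,"z":0,"wx":0,"wy":3.5,"wz":0},
    {"hand":0,"x":0,"y":0,"z":0,"wx":0,"wy":0,"wz":0},
    {"hand":0,"x":0,"y":0,"z":0,"wx":0,"wy":0,"wz":0},
  ],
)

```text
time_s: 31.65
position: [0.5576, -0.3369, 0.2075]
tcp_rot: [[0.074, 0.996, 0.049], [0.816, -0.088, 0.571], [0.573, -0.002, -0.819]]
force: [1.0, -0.1, -1.8]
opening: 0.16
```

```bash
python3 pose.py .559 -.3022 .1575 35
```

```text
t 31.65 pos [ 0.5576 -0.3369  0.2075] j [-51.9  43.9  66.   23.2  96.7 -49.5] F [ 1.  -0.1 -1.8] open 13.9
units now [-0.007 -0.065  2.434] turn [-0.05  0.03 -0.12] units after turn [-0.008 -0.067  2.434]
```

>>> move_arm(
  moves=[
    {"hand":0,"x":0,"y":-0.06,"z":0.5,"wx":0,"wy":0,"wz":0},
    {"hand":0,"x":0,"y":0,"z":0.8,"wx":0,"wy":0,"wz":0},
    {"hand":0,"x":0,"y":0,"z":0.7,"wx":0,"wy":0,"wz":0},
    {"hand":0,"x":0,"y":0,"z":0.38,"wx":0,"wy":0,"wz":0},
    {"hand":0,"x":0,"y":0,"z":0,"wx":0,"wy":0,"wz":0},
    {"hand":0,"x":0,"y":0,"z":0,"wx":0,"wy":0,"wz":0},
    {"hand":0,"x":0,"y":0,"z":0,"wx":0,"wy":0,"wz":0},
  ],
)

```text
time_s: 32.35
position: [0.5598, -0.3036, 0.1603]
tcp_rot: [[0.072, 0.996, 0.051], [0.817, -0.088, 0.57], [0.572, 0.0, -0.82]]
force: [-0.1, -0.2, -0.8]
opening: 0.157
```

```bash
python3 - <<'E'
from h import *
from rig import vision,bot
p=bot.read_state()["position"];o=load("scene2")
c=vision.capture("scene");pickle.dump(c,open("scene6.pkl","wb"))
cv2.imwrite("pics/x1.png",np.hstack([crop(o,(120,160,180,230),0,6.5),crop(c,(120,160,180,230),0,6.5)]))
print(p,proj(c,p),proj(c,[.559,-.3022,.1575]))
c=vision.capture("top");cv2.imwrite("pics/x2.png",crop(c,(340,150,420,220),0,6.5))
E
python3 pose.py .559 -.3022 .1575 35
```

```text
[ 0.55977728 -0.3036348   0.16034975] [135.11829341 179.97690756] [135.99971063 180.80093438]
t 32.45 pos [ 0.5596 -0.3038  0.1602] j [-50.1  45.2  71.6  23.9  89.6 -50.9] F [ 0.3 -0.1 -1.9] open 13.7
units now [-0.013 -0.029  0.123] turn [ 0.06  0.08 -0.06] units after turn [-0.013 -0.029  0.123]
```

View pics/x1.png

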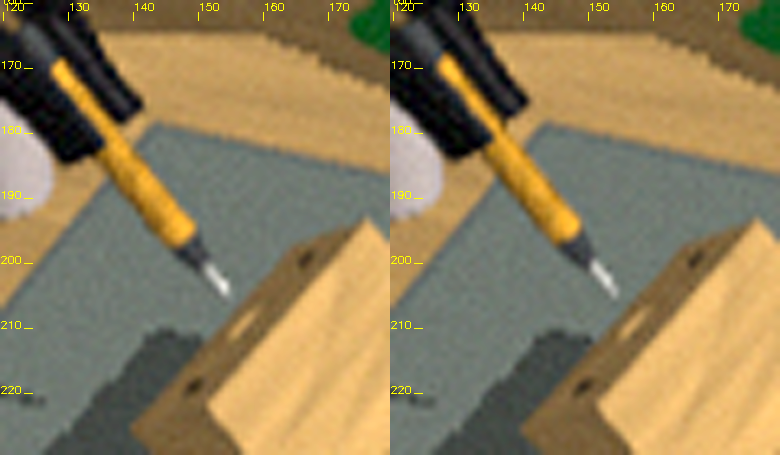

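View pics/x2.png

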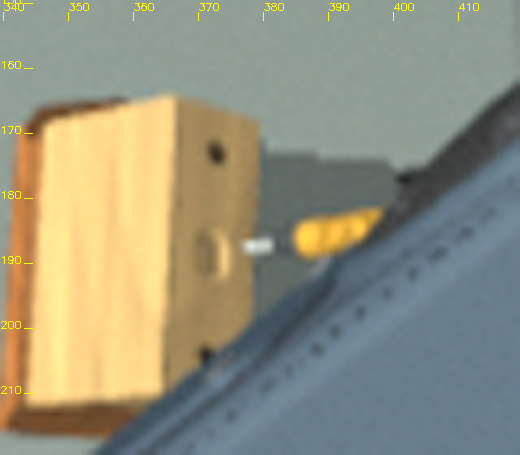

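```bash
python3 - <<'E'
from rig import bot
import numpy as np
s=bot.read_state();M=s["tcp_rot"];g=np.array([.563,-.2607,.0956])+.00125*M[:,0]
print((M.T@(g-s["position"])/.025).round(3))
E
```

```text
[-0.013 -0.018  3.107]
```

>>> move_arm(
  moves=[
    {"hand":0,"x":0,"y":0,"z":0.2,"wx":0,"wy":0,"wz":0},
    {"hand":0,"x":0,"y":0,"z":0.3,"wx":0,"wy":0,"wz":0},
    {"hand":0,"x":0,"y":0,"z":0.3,"wx":0,"wy":0,"wz":0},
    {"hand":0,"x":0,"y":0,"z":0.2,"wx":0,"wy":0,"wz":0},
    {"hand":0,"x":0,"y":0,"z":0,"wx":0,"wy":0,"wz":0},
    {"hand":0,"x":0,"y":0,"z":0,"wx":0,"wy":0,"wz":0},
  ],
)

```text
time_s: 33.05
position: [0.5605, -0.2884, 0.1388]
tcp_rot: [[0.073, 0.996, 0.049], [0.816, -0.088, 0.572], [0.574, -0.001, -0.819]]
force: [-1.2, -0.1, -0.7]
opening: 0.16
```

```bash
python3 - <<'E'
from h import *
from rig import bot,vision
s=bot.read_state();M=s["tcp_rot"];g=np.array([.563,-.2607,.0956])+.00125*M[:,0]
print((M.T@(g-s["position"])/.025).round(3),s["force"])
c=vision.capture("scene");d=vision.capture("top")
cv2.imwrite("pics/x3.png",np.hstack([crop(c,(120,160,180,230),0,6.5),crop(d,(340,150,400,220),0,6.5)]))
E
```

```text
[-0.029  0.003  2.053] [-1.16004046 -0.12621139 -0.73488234]
```

View pics/x3.png

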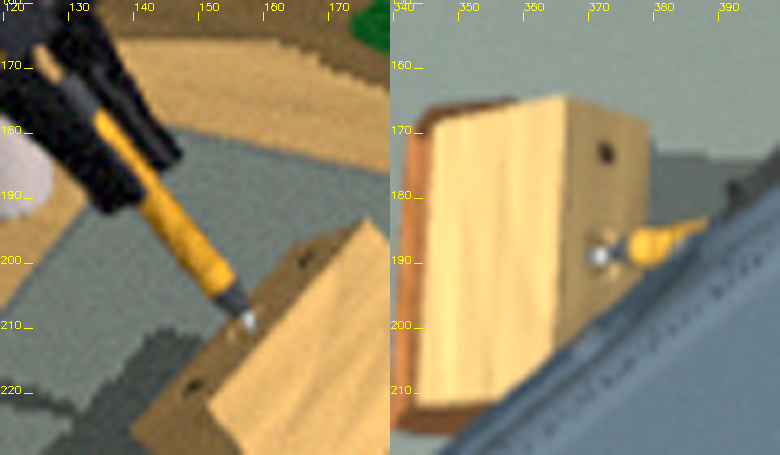

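>>> move_arm(
  moves=[
    {"hand":0,"x":-0.01,"y":0,"z":0.2,"wx":0,"wy":0,"wz":0},
    {"hand":0,"x":0,"y":0,"z":0.2,"wx":0,"wy":0,"wz":0},
    {"hand":0,"x":0,"y":0,"z":0.2,"wx":0,"wy":0,"wz":0},
    {"hand":0,"x":0,"y":0,"z":0,"wx":0,"wy":0,"wz":0},
  ],
)

```text
time_s: 33.55
position: [0.5608, -0.2793, 0.1258]
tcp_rot: [[0.073, 0.996, 0.048], [0.815, -0.088, 0.573], [0.575, -0.003, -0.818]]
force: [-1.0, 0.0, -1.6]
opening: 0.158
```

```bash
cat > rem.py <<'E'
from h import *
from rig import bot
s=bot.read_state();M=s["tcp_rot"];g=np.array([.563,-.2607,.0956])+.00125*M[:,0]
print((M.T@(g-s["position"])/.025).round(3),"F tool",(M.T@s["force"]).round(1),s["time_s"],s["moment"].round(2))
E
python3 rem.py
```

```text
[-0.032  0.026  1.417] F tool [-0.9 -1.   1.3] 33.55 [-0.45 -0.05 -0.02]
```

Going in freely.

>>> move_arm(
  moves=[
    {"hand":0,"x":0,"y":0.02,"z":0.2,"wx":0,"wy":0,"wz":0},
    {"hand":0,"x":0,"y":0,"z":0.2,"wx":0,"wy":0,"wz":0},
    {"hand":0,"x":0,"y":0,"z":0.2,"wx":0,"wy":0,"wz":0},
    {"hand":0,"x":0,"y":0,"z":0.2,"wx":0,"wy":0,"wz":0},
    {"hand":0,"x":0,"y":0,"z":0,"wx":0,"wy":0,"wz":0},
  ],
)

```text
time_s: 34.05
position: [0.5623, -0.268, 0.1095]
tcp_rot: [[0.073, 0.996, 0.048], [0.815, -0.088, 0.573], [0.575, -0.003, -0.818]]
force: [0.6, -0.2, -1.7]
opening: 0.163
```

```bash
python3 rem.py
```

```text
[-0.03   0.002  0.622] F tool [-1.1  0.7  1.3] 34.05 [-0.5  -0.06  0.03]
```

>>> move_arm(
  moves=[
    {"hand":0,"x":0,"y":0,"z":0.2,"wx":0,"wy":0,"wz":0},
    {"hand":0,"x":0,"y":0,"z":0.15,"wx":0,"wy":0,"wz":0},
    {"hand":0,"x":0,"y":0,"z":0.1,"wx":0,"wy":0,"wz":0},
    {"hand":0,"x":0,"y":0,"z":0,"wx":0,"wy":0,"wz":0},
  ],
)

```text
time_s: 34.45
position: [0.5631, -0.262, 0.1006]
tcp_rot: [[0.073, 0.996, 0.049], [0.816, -0.088, 0.572], [0.574, -0.002, -0.819]]
force: [-0.8, 0.8, -1.3]
opening: 0.16
```

```bash
python3 rem.py
```

```text
[-0.022 -0.009  0.195] F tool [-0.1 -0.8  1.5] 34.45 [-0.49 -0.03  0.02]
```

>>> move_arm(
  moves=[
    {"hand":0,"x":0,"y":0,"z":0.06,"wx":0,"wy":0,"wz":0},
    {"hand":0,"x":0,"y":0,"z":0.05,"wx":0,"wy":0,"wz":0},
    {"hand":0,"x":0,"y":0,"z":0.03,"wx":0,"wy":0,"wz":0},
    {"hand":0,"x":0,"y":0,"z":0,"wx":0,"wy":0,"wz":0},
  ],
)

```text
time_s: 34.85
position: [0.5634, -0.2604, 0.0981]
tcp_rot: [[0.073, 0.996, 0.05], [0.816, -0.088, 0.572], [0.574, -0.001, -0.819]]
force: [0.1, 0.6, -0.8]
opening: 0.159
```

```bash
python3 rem.py
```

```text
[-0.017 -0.016  0.073] F tool [0.  0.1 1. ] 34.85 [-0.56 -0.03 -0.01]
```

>>> move_arm(
  moves=[
    {"hand":0,"x":-0.02,"y":0,"z":0.04,"wx":0,"wy":0,"wz":0},
    {"hand":0,"x":0,"y":0,"z":0.03,"wx":0,"wy":0,"wz":0},
    {"hand":0,"x":0,"y":0,"z":0,"wx":0,"wy":0,"wz":0},
  ],
)

```text
time_s: 35.15
position: [0.5635, -0.26, 0.0964]
tcp_rot: [[0.073, 0.996, 0.05], [0.816, -0.088, 0.571], [0.573, -0.001, -0.819]]
force: [-0.1, -0.5, -0.8]
opening: 0.158
```

```bash
python3 rem.py
```

```text
[ 0.007 -0.019  0.007] F tool [-0.8 -0.   0.4] 35.15 [-0.53 -0.01 -0.01]
```

>>> move_arm(
  moves=[
    {"hand":0,"x":-0.01,"y":0,"z":0.02,"wx":0,"wy":0,"wz":0},
    {"hand":0,"x":0,"y":0,"z":0,"wx":0,"wy":0,"wz":0},
    {"hand":17,"x":0,"y":0,"z":0,"wx":0,"wy":0,"wz":0},
    {"hand":22,"x":0,"y":0,"z":0,"wx":0,"wy":0,"wz":0},
    {"hand":40,"x":0,"y":0,"z":0,"wx":0,"wy":0,"wz":0},
    {"hand":40,"x":0,"y":0,"z":0,"wx":0,"wy":0,"wz":0},
    {"hand":40,"x":0,"y":0,"z":0,"wx":0,"wy":0,"wz":0},
  ],
)

```text
time_s: 35.85
position: [0.5635, -0.2597, 0.0959]
tcp_rot: [[0.073, 0.996, 0.05], [0.816, -0.088, 0.572], [0.574, -0.001, -0.819]]
force: [0.2, -0.2, -0.9]
opening: 0.421
```

```bash
python3 rem.py; python3 - <<'E'
from h import *
from rig import vision
c=vision.capture("scene");cv2.imwrite("pics/y1.png",crop(c,(110,160,210,260),0,5.5))
E
```

```text
[ 0.01  -0.018 -0.015] F tool [-0.7  0.2  0.6] 35.85 [-0.36 -0.06  0.03]
```

View pics/y1.png

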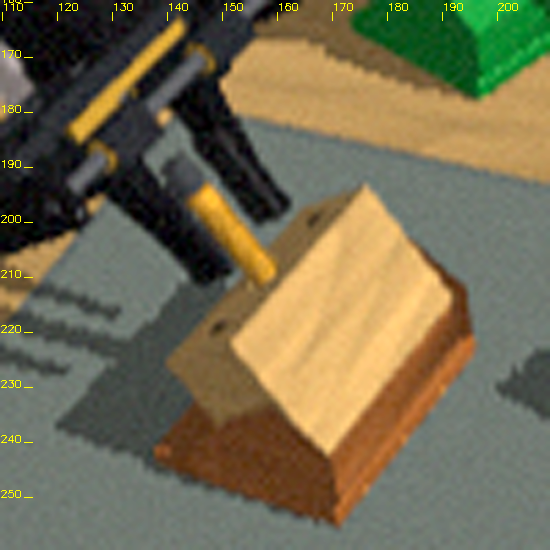

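The punch sits exactly as in the pre-grasp picture, with the cap at (142,191). I'll back out along the axis.

>>> move_arm(
  moves=[
    {"hand":40,"x":0,"y":0,"z":-0.3,"wx":0,"wy":0,"wz":0},
    {"hand":40,"x":0,"y":0,"z":-0.7,"wx":0,"wy":0,"wz":0},
    {"hand":40,"x":0,"y":0,"z":-0.9,"wx":0,"wy":0,"wz":0},
    {"hand":40,"x":0,"y":0,"z":-0.9,"wx":0,"wy":0,"wz":0},
    {"hand":40,"x":0,"y":0,"z":-0.9,"wx":0,"wy":0,"wz":0},
    {"hand":40,"x":0.5,"y":0,"z":-0.9,"wx":0,"wy":0,"wz":0},
    {"hand":40,"x":0.5,"y":0,"z":-0.5,"wx":0,"wy":0,"wz":0},
    {"hand":40,"x":0,"y":0,"z":0,"wx":0,"wy":0,"wz":0},
    {"hand":40,"x":0,"y":0,"z":0,"wx":0,"wy":0,"wz":0},
  ],
)

```text
time_s: 36.8
position: [0.5589, -0.3117, 0.2146]
tcp_rot: [[0.073, 0.996, 0.049], [0.816, -0.088, 0.571], [0.573, -0.001, -0.819]]
force: [-0.1, -0.2, -1.1]
opening: 0.458
```

```bash
python3 - <<'E'
from h import *
from rig import vision,bot
for n in("top","scene"):
    c=vision.capture(n);cv2.imwrite(f"pics/z{n}.png",cv2.cvtColor(c["image"],cv2.COLOR_RGB2BGR));pickle.dump(c,open(n+"7.pkl","wb"))
cv2.imwrite("pics/z2.png",np.hstack([crop(load("scene7"),(120,170,200,250),0,5),crop(load("scene7"),(315,210,385,290),0,5)]))
s=bot.read_state();print(s["position"],s["force"],s["time_s"])
E
```

```text
[ 0.55852525 -0.31131953  0.21341494] [ 0.36906837 -0.40380555  0.99608732] 36.9
```

View pics/zscene.png

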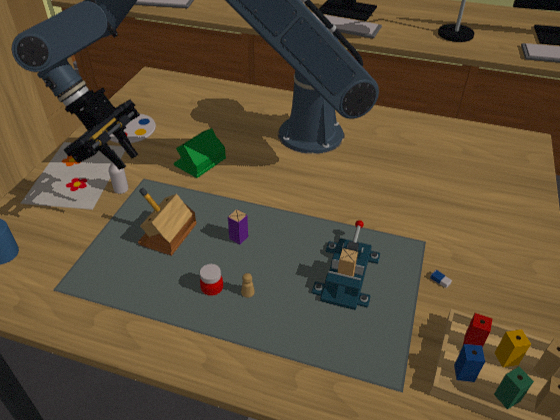

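View pics/z2.png

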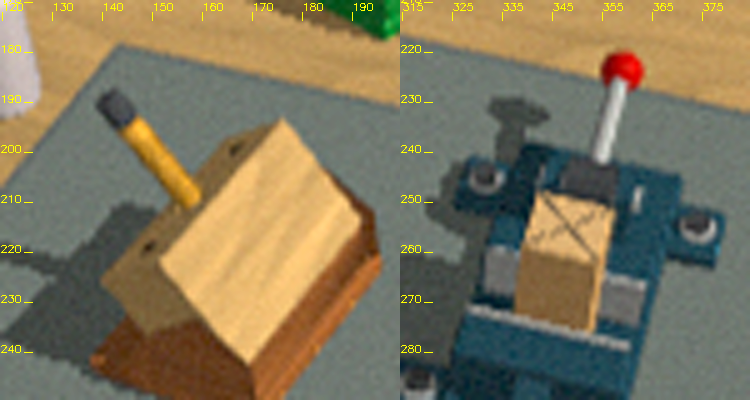

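```bash
python3 - <<'E'
from h import *
from scipy.optimize import least_squares
o=[]
for n in("top7","scene7"):
    c=load(n);I=c["image"].astype(int);m=(I[...,0]>110)&(I[...,1]<50)&(I[...,2]<50)
    b=(160,235,195,265) if n=="top7" else (350,212,370,235)
    v,u=np.nonzero(m[b[1]:b[3],b[0]:b[2]]);p=(u.mean()+b[0],v.mean()+b[1]) if len(u) else None;print(n,len(u),p);o.append((c,p))
    for a in(5,11.7):
        r=np.radians(a);print(a,proj(c,[.5005-.08*np.cos(r),.238,.04+.08*np.sin(r)]).round(2))
if all(p for _,p in o):print(least_squares(lambda x:np.concatenate([proj(c,x)-p for c,p in o]),[.42,.238,.05]).x)
E
```

```text
top7 35 (np.float64(177.28571428571428), np.float64(248.97142857142856))
5 [177.61 248.69]
11.7 [176.72 247.98]
scene7 26 (np.float64(360.2307692307692), np.float64(223.26923076923077))
5 [358.77 224.05]
11.7 [359.09 221.79]
[0.41961691 0.23975225 0.04888181]
```

```bash
python3 -c "
from rig import order
print(order.hand_in())"
```

```text
the job is handed in; nothing more can be done
None
```

I completed all the steps and handed the job in at about 37 s of the 72 s. I saw no failures, but the hand-in gives no verdict.

- **Blank and lever:** The beech blank stands square in the jaws, about 1–2 mm from mid-jaw. The lever was pressed to its stop at 22 N. Afterwards the ball sat at a height of 0.049 m, about 6 degrees above level. That is roughly 1.02 rad against the 0.93 needed.
- **Punch:** The upright punch touched within about 1.5 mm of the cross. I pressed it 10.7 mm, and the force passed the trip level and then rose stiffly to 23 N at its stop. The snap is inferred from that travel and force, because no mark shows at the camera's resolution.
- **Rack:** The punch was lowered to within about 0.5 mm of its original depth and released. It looks the same as it did before I took it.
- **Bystanders:** In the last scene picture the doll, jar, glue and eraser are where they started. The open gripper is well clear of everything.
- **Disagreements:** The two cameras differed by about 2 mm on the cross position, so I aimed at the average and checked it with the punch just touching. After pressing, one picture suggested the punch had tilted 1–2 degrees in the grip. A like-for-like picture at the rack did not confirm this, and it went in without resistance.

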